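Fetch a spindle cartridge from its deep well with the bayonet key

ROBOT

A 7-joint arm with a two-finger parallel gripper is mounted at the origin on a cart in front of the work surface, level with it; the furniture and walls round the work are solid. World frame = base frame: x ahead of the robot, y to its left, z up, the work surface at z = 0. Lengths are in m, angles in rad, forces in N, time in s.
With the tool pointing down it reaches from about 0.4 to 0.85 m from the base axis. Payload 4.5 kg.
Tool frame: the origin (TCP) lies at the very end of the fingers, on their centre line; the grasp point (between the pads) lies 19 mm behind it; x points along the fingers, z is the direction in which the jaws open and shut, and the axes are right-handed (so a half turn about x gives the same grasp; the last joint's range is limited). The gripper opens to 88 mm and grips with 3 to 60 N. Pads are 18 mm wide; open, the fingers measure 123 mm over their backs; the gripper's body (75 mm by 187 mm) begins 45 mm behind the grasp point.
Start: joints at [-1.086, 0.689, -0.195, 1.565, 0.157, 0.902, -0.215], TCP at [0.272, 0.563, 0.239] pointing down, gripper open.
Joint ranges: [-3.01, 3.01], [-0.46, 2.08], [-1.47, 1.51], [0.13, 2.56], [-1, 4.14], [0.04, 2.09], [-2.66, 2.66]. Speed limits (rad/s): [2.57, 2.57, 3.14, 3.14, 3.14, 3.14, 3.14].

INTERFACE

Orientations are given as a rotation vector (axis times angle).
In Python, from station import bot gives the robot as it stands. The module is installed in compiled form; this text tells all that it offers.
- The arm moves only by the shell command python3 -m creep 'ROWS'. ROWS is JSON, a list of rows, each a list of 5 numbers: the shift along the world's x, y, z in m, then the turn about the world's z in rad, then the closure, from -1 (fully open) to 1 (shut), so that 0 is half open. A call has 1 to 10 rows; each row shifts and turns the commanded pose from where the row before left it; what a row does not reach is not made up. A row lasts 1/8 s, in which the tool goes at most 62.5 mm and 10.7 degrees, less where a joint would pass 70% of its speed; a pose out of reach is approached as far as the arm can. A call with a gripper value outside its range is refused whole. The fingers move at their own pace and stop on an object; the grip force is fixed at half the most. Time passes only in rows, so rows that do not move let the fingers close. It gives the time, the measured TCP pose, the force and the opening at its end, in the units of the state.
- bot.state(): the state, without advancing time (a new reading comes with each control period).
- bot.snapshot(name): name is "scene" or "top" or "wrist"; returns the picture (384x512x3 uint8, blue, green, red); there is no depth.
- bot.get_calibration(name): a dict with "fx", "fy", "cx", "cy" (pixels), "rvec" (rotation vector, rad) and "tvec" (3), from world to camera coordinates, as OpenCV has them. Camera axes: x right, y down, z forward; pixel columns grow to the right and rows downward; lengths in m; the calibration is good to about 2 mm. A picture is of the moment at which its call begins: read the wrist's pose just before it. get_calibration takes no time and is no camera call; for the wrist camera it gives the pose at the moment of the call.
- bot.finish_job(): hands the job in, once; it reports no verdict.
Trained networks look in the newest picture that a camera, given by its name, has taken for a name from the list of things; names that differ only in an ending like _2 or _b are one class to them, and where a whole thing is asked for, a point or a joint stands for the part that bears it (a point fixed in the world has none). Each returns a list of dicts, best first, with "confidence" (0 to 1); they miss things now and then, are a little off and sometimes report something else, mostly with a low value. They report only what shows in the picture. A call takes as long as a camera call.
- bot.look_for(camera, name): "at" ([column, row] in pixels, amid what is visible of it).
- bot.regions_of(camera, name): "region" (384x512 bool, what is visible of it) and "at" ([column, row] in pixels, amid what is visible of it).
- bot.place_of(camera, name): "at" ([column, row] in pixels: a listed point, or the origin of a listed thing).
The state is a dict: "t": time; "joint_positions": joint angles; "qd": joint speeds; "tau": joint torques, N m; "ee_pos": TCP position; "eef_rot": TCP orientation; "wrist_force": force on the tool from outside, world axes, zero at the start; "moment": the same for the moment, N m; "grip_width": finger opening in m.
Only numpy, scipy, OpenCV 4.12 (cv2) and the standard library are available. Lean on these libraries where they do the work, as an engineer would, in place of code of your own. Each camera call takes 0.05 s, during which the arm holds its last target.

TASK

Using the bayonet key that hangs in the rack, fetch the spindle cartridge up out of the deep well it stands in, seat it upright and fully home in the round steel nest, then free the key and hang it back upright in its own hole of the rack. The cartridge has delicate bearings: handle it only with the key, feel for its slots with a light touch and never push or pull it with more than 15 N; leave the things round about where they are.

Things in the scene. Friction and masses are not known exactly. Their poses are not given: they have to be found in the camera images.
- rack: Fixed rack: wooden base 64x156x15 mm, aluminium top plate 60x152x10 mm on four corner standoffs, upper face 135 mm above the bench. Origin: centre of its underside, z up, y along its length. Two deep steel wells open at y=-50 and y=0 mm (well_a, well_b), a 28 mm hole for the key at y=+48 mm. One well holds the cartridge, the other a collet; which varies.
- rack_hook (a point): Centre of the key's round hole (28 mm, open below), at the upper face of the rack's top plate.
- well_a (a point): Centre of the mouth of the end well, at the upper face of the top plate. Wells: bore 38 mm, 120 mm deep, flat floor 15 mm above the bench.
- well_b (a point): Centre of the mouth of the middle well, at the upper face of the top plate; same size.
- cartridge: Loose steel cylinder, 34 mm across, 48 mm tall, about 0.13 to 0.21 kg, foot chamfered, two fine grooves. Origin: centre of its underside, z along its axis. It stands on the floor of one well with 2 mm play all round, its top 72 mm below the mouth. The pose is that of its housing; the slotted head in its top turns in the housing.
- cartridge_top (a point): Centre of the cartridge's top. The head here, 4 mm thick, has a cross of two slots at right angles, each 6.4 mm wide, 26 mm long, with a hollow 11 mm deep below. It turns with a stiff drag (0.12 N m) and stands at ANY angle: the slots' angle is in no pose and must be felt: press the lugs lightly on the head and turn, within 90 degrees they drop in. Turned 45 degrees in the hollow they carry it.
- key: Loose bayonet key, 0.14 kg, hanging upright in the rack's hole by its flange. Origin: centre of the flange's underside, z up. Flange 34 mm across, z 0 to 4 mm; above it a wooden grip 26 mm (x) by 15 mm (y), z 4 to 46 mm, to be taken across its 15 mm (key's y); button on top to z 50 mm. Below: spigot 23 mm across to z -10 mm, spring housing 12 mm to z -30 mm, sprung shank 6 mm.
- key_lugs (a point): Middle of the square cross bar (the lugs: 4x4 mm, 24 mm long, along the key's x) at the end of the shank, 105 mm below the flange's underside. The shank is sprung: it gives way upwards by at most 6 mm, 2 N to start it and 1 N more per mm, then it is solid, so feel for the slots with about 4 N; when the lugs drop in, the push falls away.
- collar_face (a point): Centre of the underside of the sprung collar (18 mm across), 4.5 mm above the lugs' middle at rest; it gives way upwards by at most 5 mm, 3 N to start it, 1 N more per mm. It lands on the head while the lugs are still in the slots: press to 6 to 7 N to bring them through (their middle 7 mm below the cartridge's top), turn 45 degrees, let up: it clamps the head on the lugs. To free: the reverse.
- nest: Fixed steel nest: round foot 84 mm across, cup 58 mm across and 30 mm tall with a bore of 36 mm, 20 mm deep, for the cartridge; small brass screw in its side. Origin: centre of the underside, z up.
- nest_floor (a point): Centre of the floor of the nest's bore, 20 mm below its rim, 10 mm above the bench; the seated cartridge's underside rests here.
- collet: Bystander: plain collet 26 mm across, 37 mm tall, standing in the other well. Origin: centre of its underside.
- hex_key: Bystander: hex key 31x88x6 mm near the front edge.
- bench_block: Bystander: round steel block 64 mm across, 22 mm high, behind the nest.
- tape_roll: Bystander: roll of tape 98 mm across, 19 mm high, behind the rack.
- oil_can: Bystander: red cone-shaped oil can 68 mm across, 118 mm high, at the back left.
- loupe: Bystander: black eye loupe 39 mm across, 33 mm high, at the front edge.
- brush: Bystander: flat red cleaning brush 27x146x10 mm at the front edge, right.
- pencil: Bystander: yellow pencil 7x146x6 mm behind the nest, right.

How it is judged:
By the outcome, as a careful person would: the job done as asked, in the order asked, and still so for the second after the job is handed in, with the robot touching nothing.
It also fails if it takes over 70 s, if anything falls off the work surface, if the arm or the gripper's body presses on something with over 40 N, if the wrist force passes 120 N, or if a joint passes its speed limit or range.

## Working session

There is one attempt and no reset: what is moved stays moved. The work goes in short steps, Python scripts to look and compute and a shell command to move; the robot and the scene stay as the last step left them, time stands still between calls to the robot, and variables do not carry over. Pictures are saved under pics/ and viewed, and the job is handed in when it is done.

```bash
mkdir -p pics; ls
cat > h.py <<'E'
import numpy as np, cv2
from station import bot
def save(cam,name):
    im=bot.snapshot(cam); cv2.imwrite('pics/'+name+'.png',im); return im
def cal(c):
    k=bot.get_calibration(c); K=np.array([[k['fx'],0,k['cx']],[0,k['fy'],k['cy']],[0,0,1.]])
    R=cv2.Rodrigues(np.array(k['rvec'],float))[0]; return K,R,np.array(k['tvec'],float).ravel()
def onz(c,px,z):
    K,R,t=cal(c); d=R.T@np.linalg.solve(K,[px[0],px[1],1.]); o=-R.T@t
    return o+d*(z-o[2])/d[2]
def proj(c,P):
    K,R,t=cal(c); q=K@(R@np.array(P,float)+t); return q[:2]/q[2]
E
python3 - <<'E'
from h import *
np.set_printoptions(precision=4,suppress=True)
s=bot.state(); print({k:np.round(v,4) for k,v in s.items()})
for c in ['scene','top','wrist']:
    save(c,c+'0'); K,R,t=cal(c); print(c,-R.T@t,R.T@[0,0,1],K[0,0])
for c in ['scene','top']:
  for n,z in [('rack',0),('rack_hook',.135),('well_a',.135),('well_b',.135),('key',.135),('cartridge_top',.063),('nest',0),('nest_floor',.01),('collet',.015),('key_lugs',.03)]:
    r=bot.place_of(c,n)
    for x in r[:2]: print(c,n,np.round(x['at'],1),round(x['confidence'],2),onz(c,x['at'],z))
E
```

```text
pics
{'t': np.float64(0.0), 'joint_positions': array([-1.0862,  0.6899, -0.1945,  1.5663,  0.1573,  0.9025, -0.2151]), 'qd': array([ 0.0004, -0.0004, -0.0004,  0.0008, -0.0008,  0.0009,  0.0006]), 'tau': array([ -0.001 , -52.7567,  -1.2673, -15.3439,  -0.0527,   0.0065,
         0.0001]), 'ee_pos': array([0.2721, 0.562 , 0.2379]), 'eef_rot': array([-0.8722,  1.3908,  0.8705]), 'wrist_force': array([ 0.205 , -0.0241,  0.3277]), 'moment': array([-0.0143,  0.0082,  0.0114]), 'grip_width': np.float64(0.0879)}
scene [ 0.0103 -0.2104  0.816 ] [ 0.5535  0.2891 -0.7811] 399.9342538902411
top [0.3811 0.0754 1.1281] [ 0.1273 -0.0147 -0.9918] 348.876439792967
wrist [0.2072 0.5948 0.3838] [ 0.253  -0.1233 -0.9596] 333.43267131893595
scene rack [176.4 166.2] 0.81 [0.5523 0.3089 0.    ]
scene rack [187.5 133.3] 0.68 [0.6736 0.3519 0.    ]
scene rack_hook [150.4 129.2] 0.8 [0.5349 0.3484 0.135 ]
scene well_a [170.4 135.2] 0.73 [0.5396 0.2924 0.135 ]
scene well_a [187.4 136.8] 0.71 [0.5536 0.2525 0.135 ]
scene well_b [170.4 135.2] 0.73 [0.5396 0.2924 0.135 ]
scene well_b [187.4 136.8] 0.71 [0.5536 0
[... 533 characters left out ...]
_a [170.6 178.6] 0.91 [0.5443 0.2995 0.135 ]
top well_b [184.7 173.5] 0.94 [0.5601 0.2598 0.135 ]
top well_b [170.6 178.6] 0.91 [0.5443 0.2995 0.135 ]
top key [154.7 180.4] 0.58 [0.538  0.3447 0.135 ]
top cartridge_top [282.6 158.2] 0.58 [ 0.6287 -0.0292  0.063 ]
top cartridge_top [179.6 182.3] 0.51 [0.5452 0.2876 0.063 ]
top nest [255.4 214.4] 0.86 [0.4556 0.0509 0.    ]
top nest [338.3 241.8] 0.65 [ 0.3731 -0.2174  0.    ]
top nest_floor [256.1 214. ] 0.57 [0.4562 0.0489 0.01  ]
top collet [254.6 216.6] 0.56 [0.4475 0.0537 0.015 ]
top collet [193.7 180.9] 0.38 [0.5582 0.2521 0.015 ]
top key_lugs [168.5 178.2] 0.7 [0.5627 0.3299 0.03  ]
top key_lugs [186.7 175. ] 0.55 [0.5744 0.2728 0.03  ]
```

Run:
```python
from h import *
for c in ['scene','top','wrist']:
    im=cv2.imread(f'pics/{c}0.png'); cv2.imwrite(f'pics/{c}0b.png',cv2.resize(im,(800,600),interpolation=cv2.INTER_CUBIC))
im=cv2.imread('pics/top0.png')[140:240,120:300]; cv2.imwrite('pics/top0c.png',cv2.resize(im,None,fx=4.4,fy=4.4,interpolation=cv2.INTER_CUBIC))
```

```text
(no output)
```

View pics/scene0b.png

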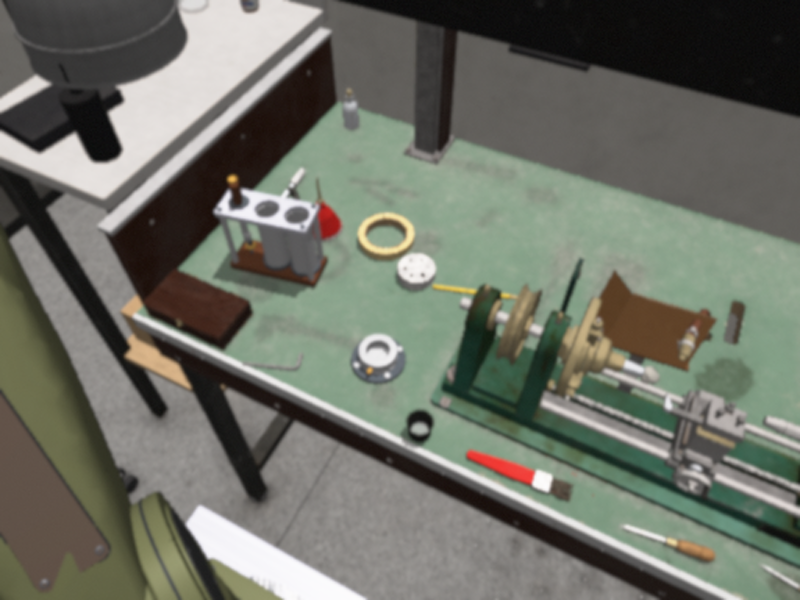

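View pics/top0c.png

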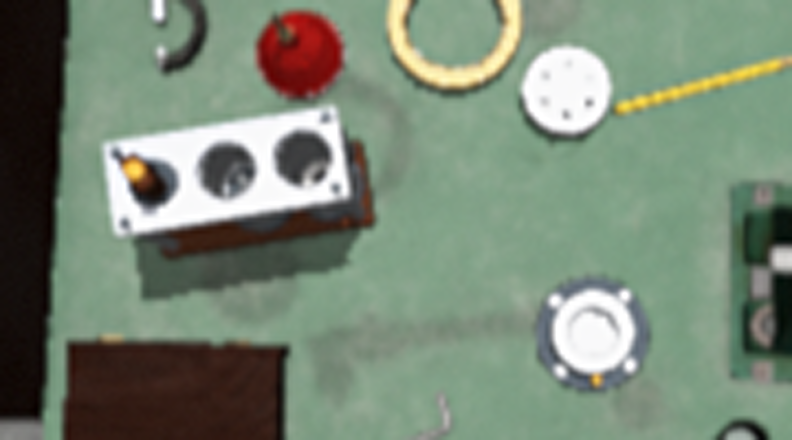

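View pics/wrist0b.png

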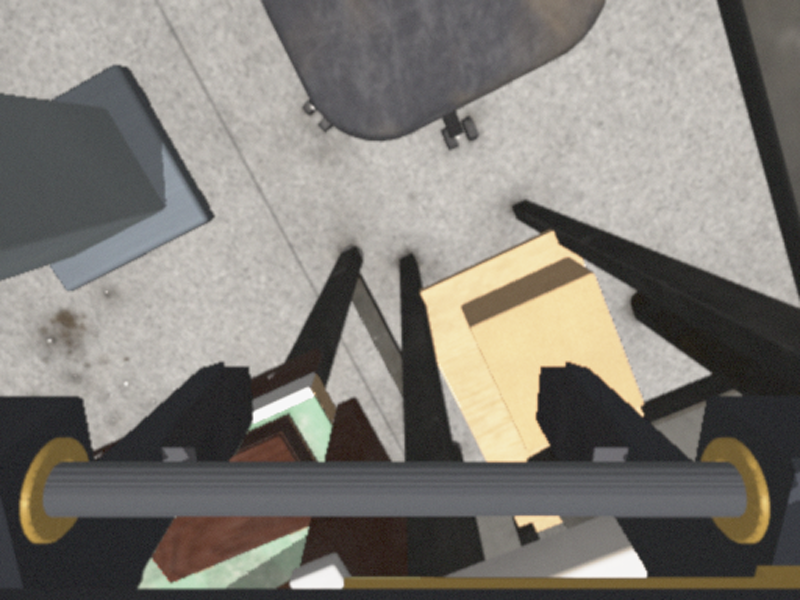

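The rack is on the left with the key at its left end (4.4x crop ~(150,180)). The wells are at (228,170) and (303,158), and the nest at (593,332). I'll move up and over the rack to look into the wells.

```bash
python3 -m creep '[[0,0,0.05,0,-1],[0,0,0.05,0,-1],[0.03,-0.03,0.01,0,-1],[0.04,-0.04,0,0,-1],[0.04,-0.04,0,0,-1],[0.04,-0.04,0,0,-1],[0.04,-0.04,0,0,-1],[0.03,-0.04,0,0,-1],[0.02,-0.02,0,0,-1],[0,0,0,0,-1]]'
python3 - <<'E'
from h import *
from scipy.spatial.transform import Rotation as Ro
np.set_printoptions(precision=4,suppress=True)
s=bot.state(); print(s['ee_pos'],Ro.from_rotvec(s['eef_rot']).as_matrix())
im=save('wrist','w1'); cv2.imwrite('pics/w1b.png',cv2.resize(im,(800,600),interpolation=cv2.INTER_CUBIC))
for n,z in [('rack_hook',.135),('well_a',.135),('key',.135),('cartridge_top',.063),('collet',.015)]:
    for x in bot.place_of('wrist',n)[:2]: print(n,np.round(x['at'],1),round(x['confidence'],2),onz('wrist',x['at'],z))
E
```

```text
t: 2.4
ee_pos: [0.5141, 0.31, 0.3486]
eef_rot: [-0.868, 1.391, 0.866]
wrist_force: [-0.8, 0.5, 0.5]
grip_width: 0.0875
[0.5141 0.31   0.3486] [[ 0.0008 -0.8978  0.4405]
 [-0.0012  0.4405  0.8978]
 [-1.     -0.0013 -0.0007]]
rack_hook [285.1 167.7] 0.58 [0.5319 0.3454 0.135 ]
well_a [219.6 216. ] 0.84 [0.5504 0.2552 0.135 ]
well_a [253.7 193.9] 0.69 [0.5436 0.3019 0.135 ]
key [289.7 167.7] 0.9 [0.5335 0.3508 0.135 ]
cartridge_top [254.3 177.3] 0.65 [0.5427 0.3037 0.063 ]
```

View pics/w1b.png

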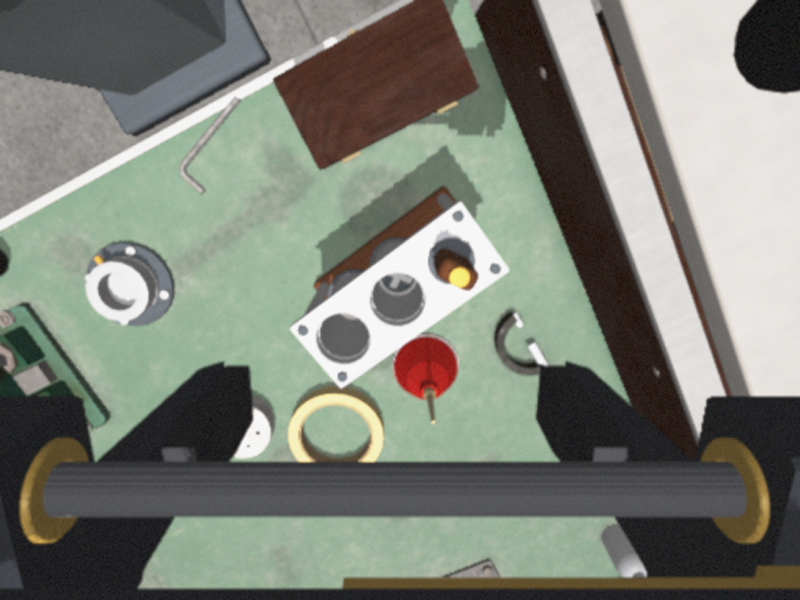

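The slotted cartridge is in the middle well (400,285 in the 800px view). The end well at (343,338) holds the darker collet. Zooming in on the key and the cross.

Run:
```python
from h import *
im=cv2.imread('pics/w1.png')[120:250,180:335]; cv2.imwrite('pics/w1c.png',cv2.resize(im,None,fx=4.6,fy=4.6,interpolation=cv2.INTER_CUBIC))
```

```text
(no output)
```

View pics/w1c.png

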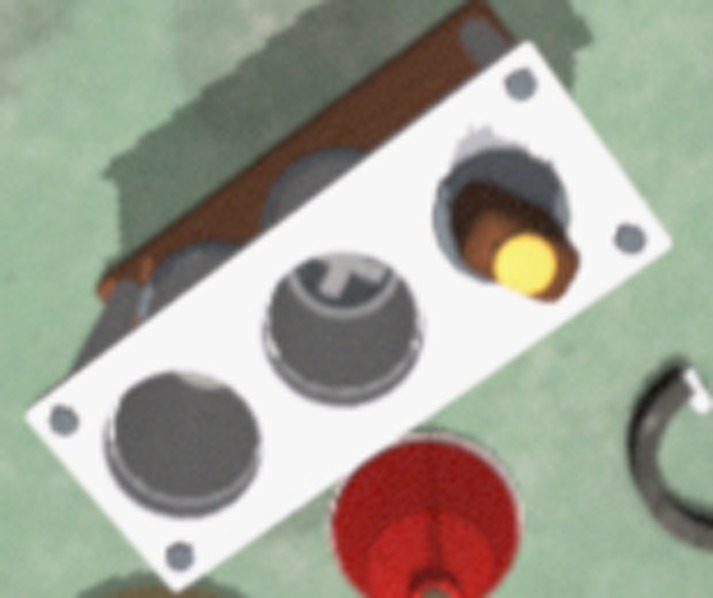

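```bash
python3 -m creep '[[0.04,0,-0.03,0,-1],[0.03,0,-0.03,0,-1],[0.01,0,-0.02,0,-1],[0,0,0,0,-1]]'
python3 - <<'E'
from h import *
np.set_printoptions(precision=4,suppress=True)
im=save('wrist','w2'); cv2.imwrite('pics/w2b.png',cv2.resize(im,(800,600),interpolation=cv2.INTER_CUBIC))
K,R,t=cal('wrist');print(-R.T@t)
for n,z in [('rack_hook',.135),('well_a',.135),('key',.135),('cartridge_top',.063),('collet',.015)]:
    for x in bot.place_of('wrist',n)[:2]: print(n,np.round(x['at'],1),round(x['confidence'],2),onz('wrist',x['at'],z))
E
```

```text
t: 3.2
ee_pos: [0.5909, 0.3126, 0.267]
eef_rot: [-0.872, 1.393, 0.873]
wrist_force: [-0.7, -0.1, 0.7]
grip_width: 0.0883
[0.5262 0.3458 0.4144]
well_a [208.2 141.7] 0.69 [0.5452 0.2966 0.135 ]
well_a [164.3 174.9] 0.67 [0.554  0.2491 0.135 ]
key [259.9 106.6] 0.63 [0.5386 0.348  0.135 ]
cartridge_top [220.4 134.8] 0.79 [0.5497 0.2986 0.063 ]
collet [193.1 155. ] 0.4 [0.5601 0.251  0.015 ]
```

View pics/w2b.png

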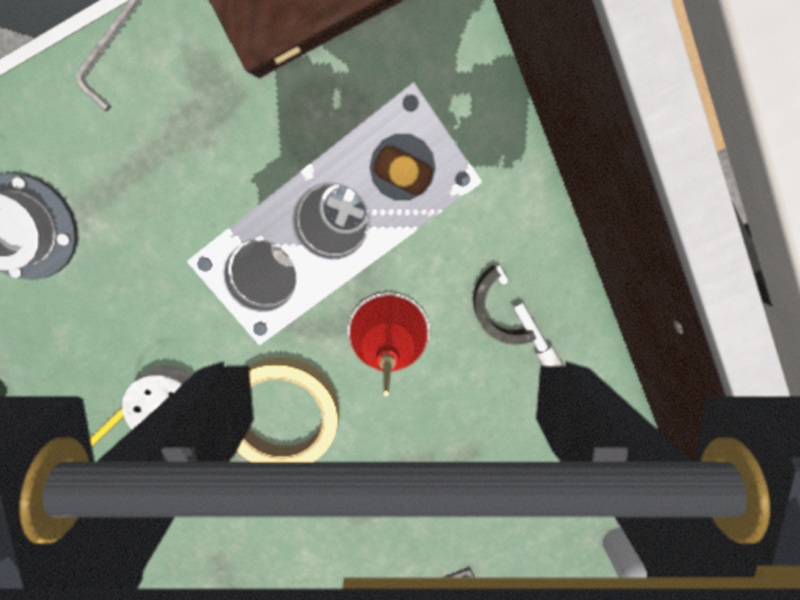

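Nearly straight down: the key grip is at (402,168) and the cross in the middle well at (345,208). I'll zoom in and measure the angles by rectifying onto horizontal planes.

```bash
cat >> h.py <<'E'
def rect(c,im,x0,x1,y0,y1,z,s):
    # world-aligned: column=(x-x0)*s ... y up
    pts=np.float32([[x0,y0],[x1,y0],[x1,y1],[x0,y1]])
    src=np.float32([proj(c,[p[0],p[1],z]) for p in pts])
    dst=np.float32([[(p[0]-x0)*s,(y1-p[1])*s] for p in pts])
    return cv2.warpPerspective(im,cv2.getPerspectiveTransform(src,dst),(int((x1-x0)*s),int((y1-y0)*s)),flags=cv2.INTER_CUBIC)
E
python3 - <<'E'
from h import *
im=cv2.imread('pics/w2.png')
a=rect('wrist',im,.51,.58,.31,.38,.135,5600)
b=rect('wrist',im,.51,.58,.31,.38,.181,5600)
cv2.imwrite('pics/w2k.png',np.hstack([a,b]))
c=rect('wrist',im,.515,.585,.265,.335,.063,5600)
d=rect('wrist',im,.505,.575,.265,.335,.135,5600)
cv2.imwrite('pics/w2c.png',np.hstack([c,d]))
E
```

```text
(no output)
```

View pics/w2k.png

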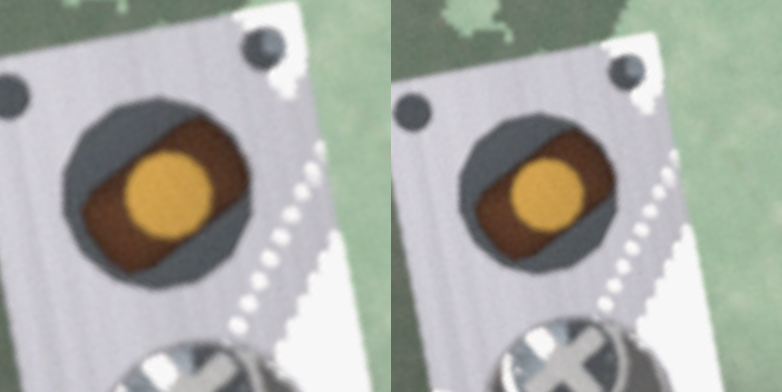

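View pics/w2c.png

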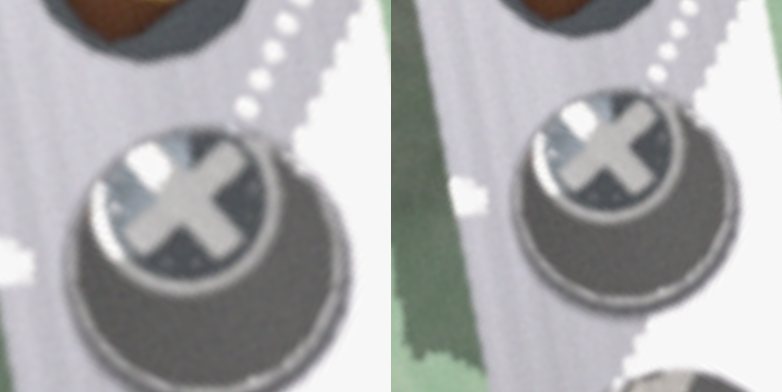

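Run:
```python
from h import *
np.set_printoptions(precision=4,suppress=True)
im=cv2.imread('pics/w2.png')
s=10000
b=rect('wrist',im,.51,.57,.315,.375,.181,s)
hsv=cv2.cvtColor(b,cv2.COLOR_BGR2HSV)
m=((hsv[...,1]>110)&((hsv[...,0]<30)|(hsv[...,0]>170))).astype(np.uint8)
n,l,st,ce=cv2.connectedComponentsWithStats(m); i=1+np.argmax(st[1:,4]); 
cs,_=cv2.findContours((l==i).astype(np.uint8),0,2); r=cv2.minAreaRect(max(cs,key=len)); print(r, .51+r[0][0]/s,.375-r[0][1]/s)
# cross
c=rect('wrist',im,.515,.585,.265,.335,.063,s)
g=cv2.cvtColor(c,cv2.COLOR_BGR2GRAY)
x0,y0=int((.548-.515)*s),int((.335-.297)*s)
# radial profile of gray vs angle, r 5..11mm
A=np.arange(0,360,2);P=[]
for a in A:
    P.append(np.mean([g[int(y0-rr*10*np.sin(np.radians(a))),int(x0+rr*10*np.cos(np.radians(a)))] for rr in np.arange(6,11.5,.5)]))
P=np.array(P)
print([(int(a),int(p)) for a,p in zip(A,P) if a%6==0])
cv2.imwrite('pics/w2cr.png',c)
for z,p in [(0,(320,0)),(0,(419,275)),(0,(393,200))]: print(onz('wrist',p,z))
for z in (.08,.1,.12,.14,.16,.2): print(z,onz('wrist',(381,0),z),onz('wrist',(461,256),z))
print('tcp px',proj('wrist',bot.state()['ee_pos']))
for n in ['nest','nest_floor']:
    for c in ['top','scene']:
        print(bot.place_of(c,n)[:1], c)
```

```text
((275.17999267578125, 298.239990234375), (140.19998168945312, 245.19996643066406), 53.13010025024414) 0.5375179992675782 0.3451760009765625
[(0, 103), (6, 93), (12, 88), (18, 85), (24, 86), (30, 101), (36, 143), (42, 177), (48, 187), (54, 187), (60, 186), (66, 180), (72, 156), (78, 140), (84, 150), (90, 169), (96, 176), (102, 183), (108, 207), (114, 230), (120, 236), (126, 237), (132, 238), (138, 235), (144, 199), (150, 160), (156, 151), (162, 151), (168, 154), (174, 158), (180, 164), (186, 168), (192, 177), (198, 187), (204, 188), (210, 186), (216, 185), (222, 173), (228, 141), (234, 104), (240, 87), (246, 88), (252, 87), (258, 85), (264, 82), (270, 82), (276, 84), (282, 87), (288, 87), (294, 93), (300, 119), (306, 151), (312, 169), (318, 174), (324, 178), (330, 179), (336, 174), (342, 158), (348, 131), (354, 116)]
[0.47   0.4581 0.    ]
[0.8492 0.4512 0.    ]
[0.7279 0.4546 0.    ]
0.08 [0.5047 0.4859 0.08  ] [0.7848 0.4805 0.08  ]
0.1 [0.506  0.4775 0.1   ] [0.7694 0.4724 0.1   ]
0.12 [0.5074 0.4691 0.12  ] [0.7541 0.4644 0.12  ]
0.14 [0.5087 0.4608 0.14  ] [0.7387 0.4564 0.14  ]
0.16 [0.51   0.4524 0.16  ] [0.7233 0.4483 0.16  ]
0.2 [0.5126 0.4357 0.2   ] [0.6926 0.4323 0.2   ]
tcp px [250.1068 251.7069]
[{'at': [255.4, 214.4], 'confidence': 0.86}] top
[{'at': [243.3, 227.0], 'confidence': 0.76}] scene
[{'at': [256.1, 214.0], 'confidence': 0.57}] top
[{'at': [243.5, 228.0], 'confidence': 0.74}] scene
```

```bash
cat > cross.py <<'E'
from h import *
def fit(im,z,cx,cy,s=10000,W=.018,cam='wrist',lo=70,hi=180):
    c=rect(cam,im,cx-W,cx+W,cy-W,cy+W,z,s); g=np.clip(cv2.cvtColor(c,cv2.COLOR_BGR2GRAY).astype(float),lo,hi)
    yy,xx=np.mgrid[0:g.shape[0],0:g.shape[1]]; X=cx-W+xx/s; Y=cy+W-yy/s
    best=(-1,)
    for ax in np.arange(cx-.004,cx+.0041,.0005):
      for ay in np.arange(cy-.004,cy+.0041,.0005):
        dx=X-ax; dy=Y-ay; rr=dx*dx+dy*dy<.0135**2
        for th in range(0,90,2):
            ct,sn=np.cos(np.radians(th)),np.sin(np.radians(th)); u=abs(dx*ct+dy*sn); v=abs(-dx*sn+dy*ct)
            m=((u<.013)&(v<.0032))|((v<.013)&(u<.0032)); o=rr&~m
            q=g[m].mean()-g[o].mean()
            if q>best[0]: best=(q,ax,ay,th)
    return best
E
python3 - <<'E'
from cross import *
im=cv2.imread('pics/w2.png')
print(fit(im,.063,.548,.297,s=2000))
for c,p in [('top',(255.4,214.4)),('scene',(243.3,227.))]: print(onz(c,p,0))
E
```

```text
(np.float64(53.301564667059296), np.float64(0.5479999999999996), np.float64(0.299), 42)
[0.45556407 0.05094346 0.        ]
[0.4620817  0.05477793 0.        ]
```

View pics/w2cr.png

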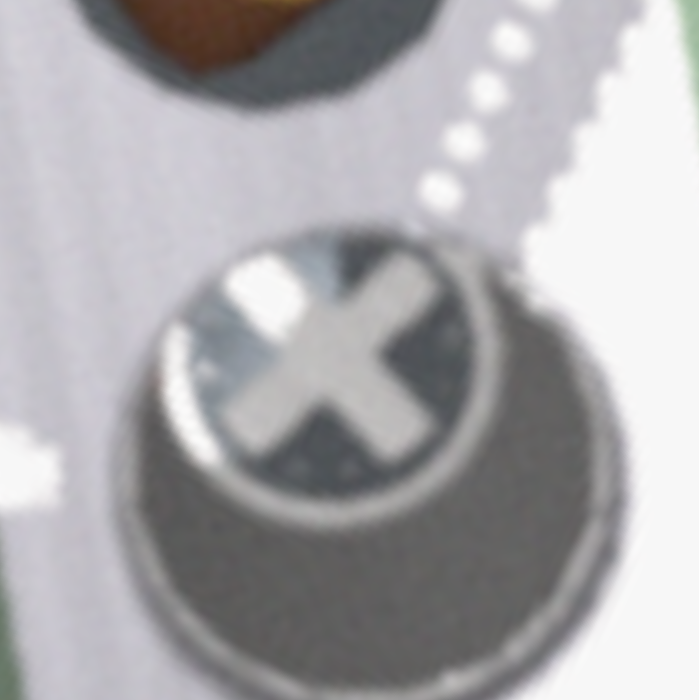

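```bash
python3 -m creep '[[-0.01,0.007,0,0.18,-1],[-0.01,0.007,0,0.18,-1],[-0.01,0.007,0,0.18,-1],[-0.01,0.006,0,0.18,-1],[-0.01,0.006,0,0.18,-1],[-0.003,0,0,0.18,-1],[0,0,0,0.02,-1],[0,0,0,0,-1]]'
python3 - <<'E'
from h import *
from scipy.spatial.transform import Rotation as Ro
np.set_printoptions(precision=4,suppress=True)
s=bot.state(); M=Ro.from_rotvec(s['eef_rot']).as_matrix(); print(s['ee_pos'],s['joint_positions'],np.degrees(np.arctan2(M[1,2],M[0,2])),M[:,0],s['wrist_force'])
im=save('wrist','w3'); cv2.imwrite('pics/w3b.png',cv2.resize(im,(800,600),interpolation=cv2.INTER_CUBIC)); print(proj('wrist',s['ee_pos']),proj('wrist',[.5378,.3455,.185]))
E
```

```text
t: 4.7
ee_pos: [0.5396, 0.3453, 0.2688]
eef_rot: [-1.667, 0.831, 1.667]
wrist_force: [-0.3, 0.7, 0.3]
grip_width: 0.0878
[0.5396 0.3453 0.2688] [-0.3843  0.7102 -0.4875  1.4691  0.3596  1.0517  1.2658] 127.01077620285268 [ 0.0002 -0.0001 -1.    ] [-0.3033  0.6949  0.2522]
[250.898  249.6761] [253.0591 195.7999]
```

View pics/w3b.png

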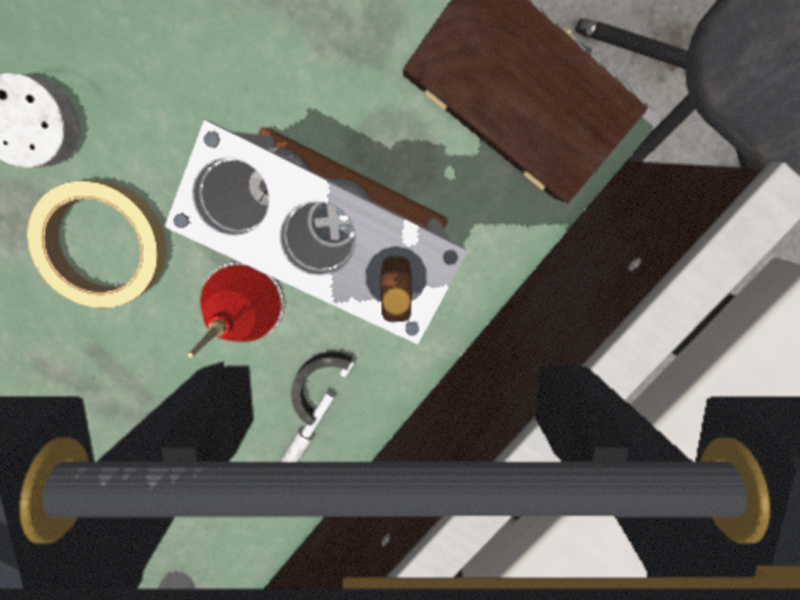

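```bash
python3 - <<'E'
from cross import *
im=cv2.imread('pics/w3.png'); s=10000
def show(cx,cy,z,W=.03):
    return cv2.resize(rect('wrist',im,cx-W,cx+W,cy-W,cy+W,z,s),(390,390))
a=show(.5378,.3455,.139); b=show(.5378,.3455,.185); 
for k in (a,b): cv2.line(k,(0,195),(389,195),(0,255,0),1); cv2.line(k,(195,0),(195,389),(0,255,0),1)
cv2.imwrite('pics/w3k.png',np.hstack([a,b]))
print(fit(im,.063,.548,.298,s=2000))
E
cat > but.py <<'E'
from h import *
def button(im,c='wrist',z=.185,P=(.5378,.3455)):
    s=10000;W=.03
    b=rect(c,im,P[0]-W,P[0]+W,P[1]-W,P[1]+W,z,s); h=cv2.cvtColor(b,cv2.COLOR_BGR2HSV)
    m=((h[...,0]>12)&(h[...,0]<30)&(h[...,1]>110)&(h[...,2]>120)).astype(np.uint8)
    n,l,st,ce=cv2.connectedComponentsWithStats(m); i=1+np.argmax(st[1:,4]); return st[i],P[0]-W+ce[i][0]/s,P[1]+W-ce[i][1]/s
E
python3 -c "
from but import *
print(button(cv2.imread('pics/w3.png')))"
```

```text
(np.float64(46.43257735873031), np.float64(0.5449999999999999), np.float64(0.298), 44)
(array([  216,   252,   126,   126, 12405], dtype=int32), np.float64(0.5356659089076984), np.float64(0.34404258766626356))
```

View pics/w3k.png

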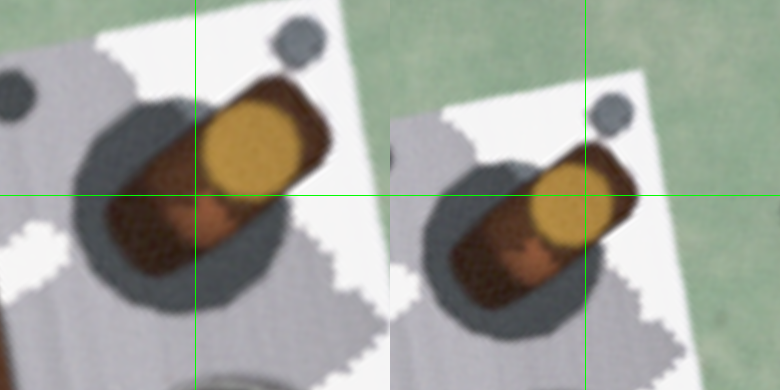

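```bash
python3 -m creep '[[-0.0015,-0.0025,-0.02,0,-1],[0,0,-0.03,0,-1],[0,0,-0.03,0,-1],[0,0,-0.03,0,-1],[0,0,0,0,-1]]'
python3 - <<'E'
from but import *
s=bot.state();im=save('wrist','w4'); print(s['ee_pos'],button(im)); cv2.imwrite('pics/w4b.png',cv2.resize(im,(800,600),interpolation=cv2.INTER_CUBIC))
E
```

```text
t: 5.38
ee_pos: [0.5368, 0.3418, 0.1567]
eef_rot: [-1.668, 0.835, 1.671]
wrist_force: [0.1, 0.8, -0.4]
grip_width: 0.088
[0.53677294 0.34181442 0.15669635] (array([  234,   235,   127,   126, 12050], dtype=int32), np.float64(0.5373807966804979), np.float64(0.3456501991701244))
```

View pics/w4b.png

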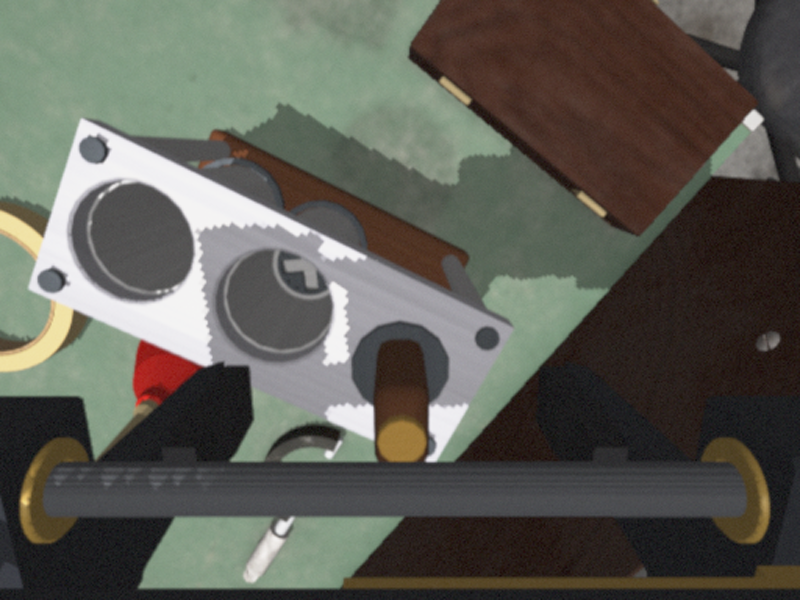

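```bash
python3 -m creep '[[0,0,0,0,-1],[0,0,0,0,-1]]'
python3 - <<'E'
from but import *
s=bot.state();im=save('wrist','w5'); print(s['ee_pos'],bot.state()['ee_pos'],button(im)); 
for f in ['w3','w2']: print(f)
W=.03
a=rect('wrist',im,.538-W,.538+W,.3445-W,.3445+W,.139,6500); cv2.line(a,(0,195),(389,195),(0,255,0),1); cv2.line(a,(195,0),(195,389),(0,255,0),1); cv2.imwrite('pics/w5k.png',a)
print(button(save('top','t5'),'top'))
E
```

```text
t: 5.68
ee_pos: [0.5385, 0.3437, 0.1602]
eef_rot: [-1.669, 0.827, 1.667]
wrist_force: [-0.4, -0.7, 0.1]
grip_width: 0.0882
[0.53848392 0.34368454 0.16016718] [0.5383459  0.34350757 0.15995365] (array([  215,   257,   123,   124, 11735], dtype=int32), np.float64(0.5353801789518533), np.float64(0.34366036642522363))
w3
w2Traceback (most recent call last):
  File "<stdin>", line 6, in <module>
  File "but.py", line 6, in button
    n,l,st,ce=cv2.connectedComponentsWithStats(m); i=1+np.argmax(st[1:,4]); return st[i],P[0]-W+ce[i][0]/s,P[1]+W-ce[i][1]/s
                                                       ~~~~~~~~~^^^^^^^^^^
    return _wrapfunc(a, 'argmax', axis=axis, out=out, **kwds)
    return bound(*args, **kwds)
ValueError: attempt to get argmax of an empty sequence
```

View pics/w5k.png

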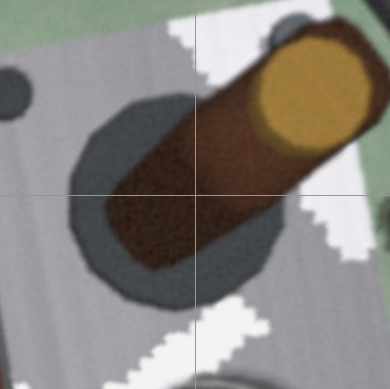

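```bash
python3 -m creep '[[0,0,-0.010,0,-1],[0,0,-0.005,0,-1],[0,0,0,0,-1],[0,0,0,0,0],[0,0,0,0,0.5],[0,0,0,0,0.5],[0,0,0,0,0.5]]'
python3 - <<'E'
from but import *
im=save('wrist','w6');cv2.imwrite('pics/w6b.png',cv2.resize(im,(800,600),interpolation=cv2.INTER_CUBIC))
E
```

```text
t: 6.65
ee_pos: [0.5378, 0.3431, 0.1439]
eef_rot: [-1.669, 0.828, 1.669]
wrist_force: [0.9, 0.4, 1.0]
grip_width: 0.0508
```

View pics/w6b.png

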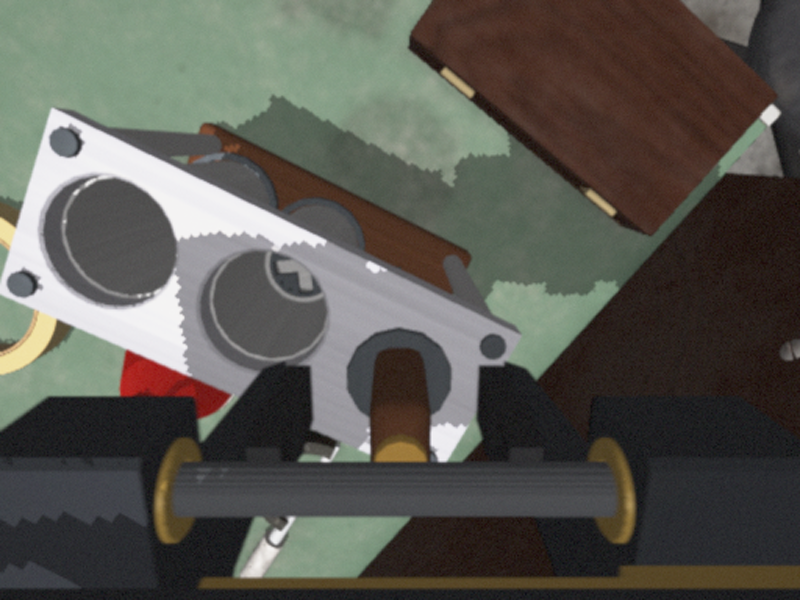

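```bash
python3 -m creep '[[-0.001,0.001,0,0,0.6],[0,0,0,0,0.7],[0,0,0,0,1],[0,0,0,0,1],[0,0,0,0,1],[0,0,0,0,1]]'; python3 -c "
from h import *
im=save('wrist','w7');cv2.imwrite('pics/w7b.png',cv2.resize(im,(800,600),interpolation=cv2.INTER_CUBIC))"
```

```text
t: 7.45
ee_pos: [0.5368, 0.3441, 0.1438]
eef_rot: [-1.669, 0.829, 1.669]
wrist_force: [0.4, 0.4, 0.5]
grip_width: 0.0148
```

View pics/w7b.png

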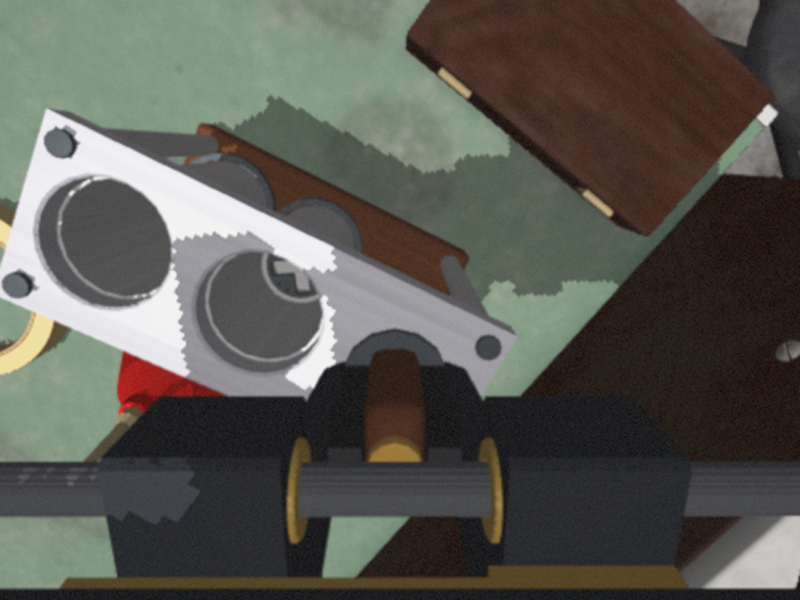

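```bash
python3 -m creep '[[0,0,0.008,0,1],[0,0,0.015,0,1],[0,0,0.015,0,1],[0,0,0.016,0,1],[0,0,0.016,0,1],[0,0,0.016,0,1],[0,0,0.016,0,1],[0,0,0.014,0,1],[0,0,0.010,0,1],[0,0,0.004,0,1]]'; python3 -m creep '[[0,0,0,0,1],[0,0,0,0,1],[0,0,0,0,1]]'; python3 -c "
from h import *
s=bot.state();print(s['ee_pos'],s['wrist_force'])
im=save('wrist','w8');cv2.imwrite('pics/w8b.png',cv2.resize(im,(800,600),interpolation=cv2.INTER_CUBIC))
for d in (0,.002): print(proj('wrist',s['ee_pos']+[0,0,-.114+d]))
print(bot.place_of('wrist','key_lugs'))
"
```

```text
t: 8.75
ee_pos: [0.5369, 0.3442, 0.2744]
eef_rot: [-1.669, 0.828, 1.669]
wrist_force: [0.3, 0.3, -1.1]
grip_width: 0.0147
t: 9.12
ee_pos: [0.5366, 0.3439, 0.2732]
eef_rot: [-1.669, 0.83, 1.67]
wrist_force: [-0.3, 0.6, -1.5]
grip_width: 0.0147
[0.53657466 0.34392467 0.27320811] [-0.33764027  0.5975119  -1.45645779]
[251.40603595 186.44963098]
[251.4017835  187.11135919]
[{'at': [252.4, 186.0], 'confidence': 0.69}]
```

View pics/w8b.png

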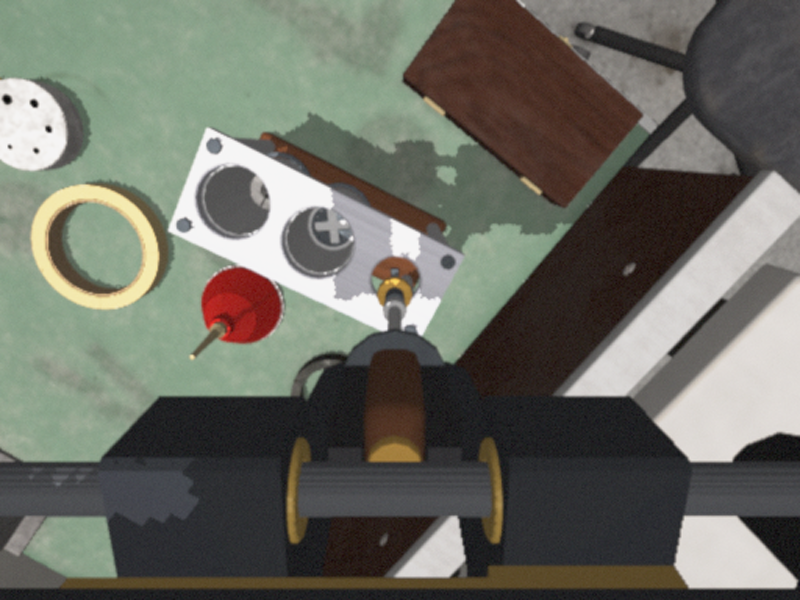

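```bash
python3 -c "
from h import *
im=cv2.imread('pics/w8.png')[120:260,180:320]
cv2.imwrite('pics/w8c.png',cv2.resize(im,None,fx=5,fy=5,interpolation=cv2.INTER_CUBIC))"
```

```text
(no output)
```

View pics/w8c.png

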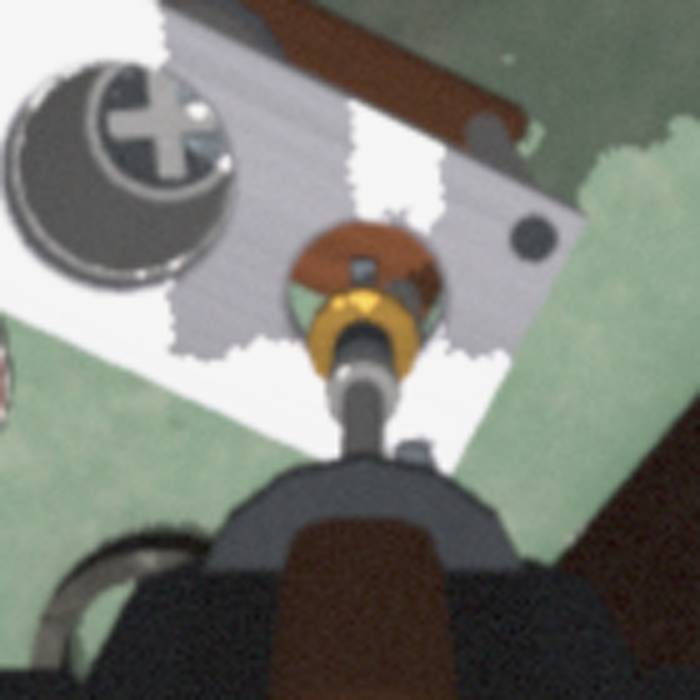

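```bash
python3 -c "
from h import *
T=np.array([.5367,.3440,.2735]); u=np.array([-.8,-.6,0])
p=lambda q:np.round((proj('wrist',q)-[180,120])*5)
L=T-[0,0,.1138]
print('lug end top',p(L+.012*u+[0,0,.002]),'lug end bot',p(L+.012*u-[0,0,.002]))
j=np.array([-.6,.8,0])
for h in (.0045,.010):
  print('collar',h,[p(L+[0,0,h]+v).tolist() for v in (.009*u,-.009*u,.009*j,-.009*j)])
for r in (.0,): print('flange',[p(T-[0,0,.0088]+[0,0,.004]+v).tolist() for v in (.017*u,.017*j,-.017*j)])
print('px/mm', p(L+.001*u)-p(L))
print(cv2.Rodrigues(np.array(bot.get_calibration('wrist')['rvec']))[0])
"
```

```text
lug end top [357. 264.] lug end bot [357. 258.]
collar 0.0045 [[357.0, 286.0], [357.0, 395.0], [413.0, 341.0], [300.0, 341.0]]
collar 0.01 [[357.0, 294.0], [356.0, 405.0], [415.0, 351.0], [299.0, 350.0]]
flange [[356.0, 465.0], [527.0, 628.0], [183.0, 627.0]]
px/mm [ 0. -6.]
[[-6.04145485e-01  7.96873847e-01  5.52238639e-04]
 [ 7.64764309e-01  5.79606798e-01  2.81409863e-01]
 [ 2.23928079e-01  1.70434831e-01 -9.59587507e-01]]
```

```bash
python3 -c "
from cross import *
im=cv2.imread('pics/w8.png')
for hi in (150,180,200): print(fit(im,.063,.546,.298,s=2000,hi=hi))
W=.025
a=rect('wrist',im,.546-W,.546+W,.298-W,.298+W,.063,8000);b=rect('wrist',im,.546-W,.546+W,.298-W,.298+W,.135,8000)
for k in (a,b): cv2.line(k,(0,200),(399,200),(0,255,0),1); cv2.line(k,(200,0),(200,399),(0,255,0),1)
cv2.imwrite('pics/w8x.png',np.hstack([a,b]))
"
```

```text
(np.float64(38.33442264461621), np.float64(0.5449999999999997), np.float64(0.2985), 42)
(np.float64(45.88542414276992), np.float64(0.5449999999999997), np.float64(0.2985), 42)
(np.float64(47.18152576378901), np.float64(0.5449999999999997), np.float64(0.298), 44)
```

View pics/w8x.png

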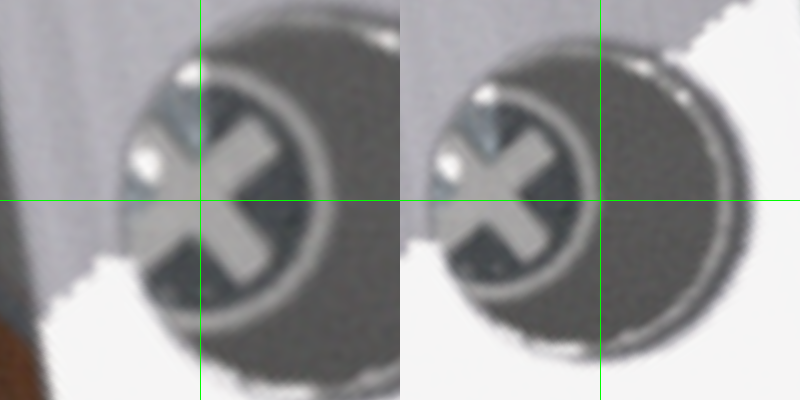

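```bash
python3 -m creep '[[0.003,-0.015,0,0.04,1],[0.003,-0.015,0,0.04,1],[0.003,-0.0155,0,0,1],[0.0003,0,0,0,1],[0,0,0,0,1],[0,0,0,0,1],[0,0,0,0,1],[0,0,0,0,1]]'; python3 -c "
from h import *
s=bot.state();print(s['ee_pos'],s['wrist_force'])
im=save('wrist','w9');cv2.imwrite('pics/w9c.png',cv2.resize(im[100:260,160:340],None,fx=4.4,fy=4.4,interpolation=cv2.INTER_CUBIC))
"
```

```text
t: 10.22
ee_pos: [0.546, 0.2989, 0.2737]
eef_rot: [-1.723, 0.771, 1.723]
wrist_force: [0.3, 0.5, -1.6]
grip_width: 0.0148
[0.54597292 0.29887903 0.27374417] [ 0.32795171  0.54936124 -1.57726668]
```

View pics/w9c.png

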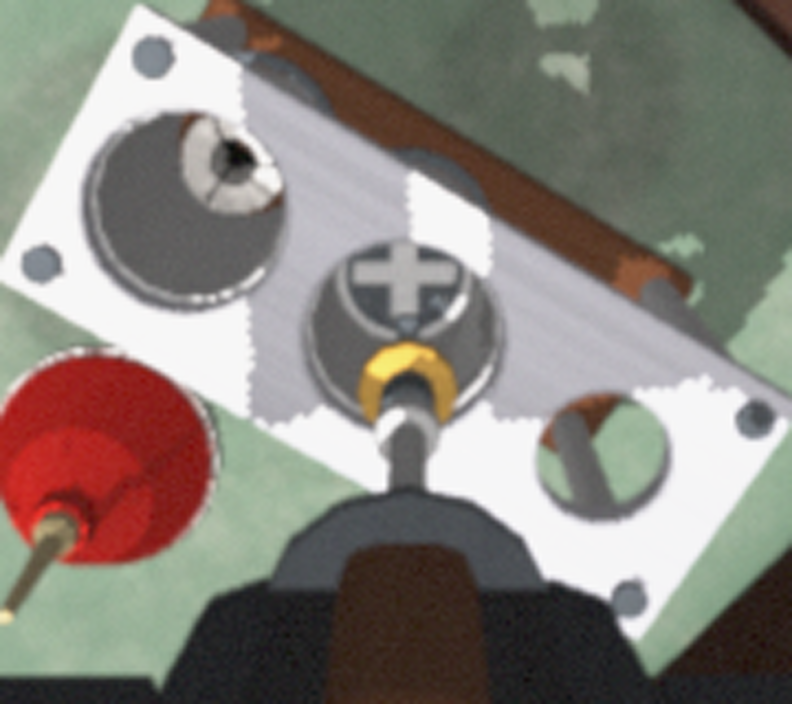

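```bash
python3 -c "
from cross import *
im=cv2.imread('pics/w9.png')
T=bot.state()['ee_pos'];print(T)
print(fit(im,.063,.545,.298,s=2000))
c=np.array([160+404/4.4,100+272/4.4]); print(onz('wrist',c,.063), proj('wrist',[T[0],T[1],.063]),c)
h=np.array([160+602/4.4,100+455/4.4]); print('hook',onz('wrist',h,.135))
m=np.array([160+405/4.4,100+335/4.4]); print('mouth',onz('wrist',m,.135))
"
```

```text
[0.54600645 0.29882492 0.27373863]
(np.float64(44.9342887316555), np.float64(0.5454999999999995), np.float64(0.298), 42)
[0.54512682 0.29834208 0.063     ] [251.61064553 162.70459818] [251.81818182 161.81818182]
hook [0.53582112 0.34427233 0.135     ]
mouth [0.54381925 0.29749205 0.135     ]
```

```bash
python3 -m creep '[[0,-0.001,-0.010,0,1],[0,0,-0.016,0,1],[0,0,-0.016,0,1],[0,0,-0.016,0,1],[0,0,-0.014,0,1],[0,0,-0.010,0,1],[0,0,-0.006,0,1],[0,0,0,0,1],[0,0,0,0,1],[0,0,0,0,1]]'
```

```text
t: 11.52
ee_pos: [0.5463, 0.2978, 0.1863]
eef_rot: [-1.723, 0.77, 1.722]
wrist_force: [-0.7, -0.5, -1.7]
grip_width: 0.0147
```

```bash
python3 -m creep '[[0,0,-0.003,0,1],[0,0,-0.002,0,1],[0,0,0,0,1],[0,0,0,0,1]]';for i in 1; do python3 -m creep '[[0,0,-0.001,0,1],[0,0,-0.001,0,1],[0,0,0,0,1],[0,0,0,0,1]]'; done;  python3 -m creep '[[0,0,-0.001,0,1],[0,0,0,0,1],[0,0,0,0,1]]'
```

```text
t: 12.02
ee_pos: [0.5461, 0.2976, 0.1807]
eef_rot: [-1.723, 0.771, 1.723]
wrist_force: [0.2, -0.4, -1.9]
grip_width: 0.0145
t: 12.52
ee_pos: [0.5461, 0.2976, 0.1787]
eef_rot: [-1.723, 0.771, 1.723]
wrist_force: [0.3, 0.1, -2.2]
grip_width: 0.0148
t: 12.9
ee_pos: [0.5461, 0.2976, 0.1777]
eef_rot: [-1.723, 0.771, 1.723]
wrist_force: [0.4, 0.1, -1.0]
grip_width: 0.0145
```

```bash
python3 -m creep '[[0,0,-0.001,0,1],[0,0,0,0,1],[0,0,0,0,1]]'; python3 -m creep '[[0,0,-0.001,0,1],[0,0,0,0,1],[0,0,0,0,1]]'
```

```text
t: 13.28
ee_pos: [0.5461, 0.2976, 0.1767]
eef_rot: [-1.723, 0.771, 1.723]
wrist_force: [-0.2, -0.5, -2.0]
grip_width: 0.015
t: 13.65
ee_pos: [0.5461, 0.2976, 0.1757]
eef_rot: [-1.723, 0.771, 1.723]
wrist_force: [0.0, -0.1, -0.5]
grip_width: 0.0147
```

```bash
python3 -m creep '[[0,0,-0.0015,0,1],[0,0,-0.0015,0,1],[0,0,0,0,1],[0,0,0,0,1]]'; python3 -m creep '[[0,0,-0.001,0,1],[0,0,0,0,1],[0,0,0,0,1]]'; python3 -m creep '[[0,0,-0.001,0,1],[0,0,0,0,1],[0,0,0,0,1]]'
```

```text
t: 14.15
ee_pos: [0.5461, 0.2976, 0.1727]
eef_rot: [-1.723, 0.771, 1.723]
wrist_force: [0.1, 0.2, -1.4]
grip_width: 0.0148
t: 14.52
ee_pos: [0.5463, 0.2977, 0.172]
eef_rot: [-1.723, 0.771, 1.722]
wrist_force: [-0.2, -0.1, 1.3]
grip_width: 0.0148
t: 14.9
ee_pos: [0.5462, 0.2977, 0.1709]
eef_rot: [-1.723, 0.771, 1.723]
wrist_force: [1.1, -0.1, 2.1]
grip_width: 0.015
```

```bash
python3 -m creep '[[0,0,-0.001,0,1],[0,0,-0.001,0,1],[0,0,0,0,1],[0,0,0,0,1],[0,0,0,0,1]]'
```

```text
t: 15.52
ee_pos: [0.5462, 0.2977, 0.1688]
eef_rot: [-1.723, 0.771, 1.723]
wrist_force: [0.2, -0.5, 3.5]
grip_width: 0.0144
```

```bash
python3 -m creep '[[0,0,0,-0.1,1],[0,0,0,-0.1,1],[0,0,0,0,1]]';python3 -c "
from station import bot
print(bot.state()['moment'])"; python3 -m creep '[[0,0,0,-0.15,1],[0,0,0,-0.15,1],[0,0,0,-0.15,1],[0,0,0,-0.135,1],[0,0,0,0,1],[0,0,0,0,1]]'; python3 -c "
from station import bot
s=bot.state();print(s['moment'],s['joint_positions'])"
```

```text
t: 15.9
ee_pos: [0.5462, 0.2975, 0.1688]
eef_rot: [-1.589, 0.91, 1.588]
wrist_force: [-0.1, -0.0, 3.9]
grip_width: 0.0148
[ 0.07044263 -0.03417665 -0.05750843]
t: 16.65
ee_pos: [0.5461, 0.2974, 0.1687]
eef_rot: [-1.17, 1.234, 1.17]
wrist_force: [0.8, -0.5, 2.3]
grip_width: 0.0145
[-0.09206115 -0.09508826 -0.08130375] [-0.43586201  0.77459416 -0.24748902  1.63959679  0.25175291  0.75904069
  0.71884071]
```

```bash
python3 -m creep '[[0,0,0.001,0,1],[0,0,0.001,0,1],[0,0,0.001,0,1],[0,0,0.001,0,1],[0,0,0,0,1],[0,0,0,0,1]]'; python3 -m creep '[[0,0,0.002,0,1],[0,0,0.002,0,1],[0,0,0.002,0,1],[0,0,0,0,1],[0,0,0,0,1],[0,0,0,0,1]]'; python3 -c "
from h import *
from scipy.spatial.transform import Rotation as Ro
s=bot.state(); M=Ro.from_rotvec(s['eef_rot']).as_matrix(); print(np.degrees(np.arctan2(M[1,2],M[0,2])),s['wrist_force'])"
```

```text
t: 17.4
ee_pos: [0.5458, 0.2976, 0.1725]
eef_rot: [-1.168, 1.236, 1.169]
wrist_force: [-0.1, 0.4, -3.5]
grip_width: 0.0149
t: 18.15
ee_pos: [0.546, 0.2976, 0.1787]
eef_rot: [-1.168, 1.235, 1.168]
wrist_force: [0.3, -0.4, -3.4]
grip_width: 0.0145
86.80490665820949 [ 0.33368577 -0.35223257 -3.41709123]
```

```bash
python3 -m creep '[[0,0,0.006,0,1],[0,0,0.010,0,1],[0,0,0.012,0,1],[0,0,0.012,0,1],[0,0,0.012,0,1],[0,0,0.012,0,1],[0,0,0.012,0,1],[0,0,0.008,0,1],[0,0,0.004,0,1],[0,0,0,0,1]]'; python3 -m creep '[[0,0,0.010,0,1],[0,0,0.012,0,1],[0,0,0.012,0,1],[0,0,0.006,0,1],[0,0,0,0,1],[0,0,0,0,1],[0,0,0,0,1]]';  python3 -c "
from h import *
im=save('wrist','w10');cv2.imwrite('pics/w10b.png',cv2.resize(im,(800,600),interpolation=cv2.INTER_CUBIC))"
```

```text
t: 19.4
ee_pos: [0.5461, 0.2976, 0.2668]
eef_rot: [-1.168, 1.235, 1.168]
wrist_force: [-0.5, 0.1, -2.6]
grip_width: 0.0148
t: 20.27
ee_pos: [0.5459, 0.2974, 0.3062]
eef_rot: [-1.168, 1.236, 1.168]
wrist_force: [0.2, -0.4, -2.8]
grip_width: 0.0147
```

View pics/w10b.png

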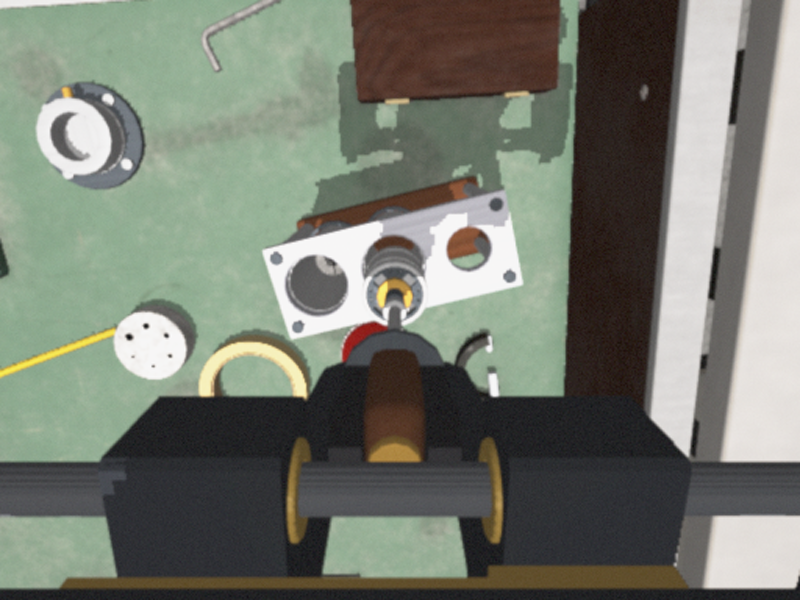

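```bash
python3 -m creep '[[-0.002,-0.015,0,0,1],[-0.004,-0.030,0,0,1],[-0.005,-0.040,0,0,1],[-0.005,-0.040,0,0,1],[-0.005,-0.040,0,0,1],[-0.005,-0.035,0,0,1],[-0.003,-0.025,0,0,1],[-0.002,-0.0175,0,0,1],[0,0,0,0,1],[0,0,0,0,1]]'; python3 -m creep '[[0,0,0,0,1],[0,0,0,0,1],[0,0,0,0,1]]';  python3 -c "
from h import *
s=bot.state();print(s['ee_pos'],s['joint_positions'],s['wrist_force'])
im=save('wrist','w11');cv2.imwrite('pics/w11b.png',cv2.resize(im,(800,600),interpolation=cv2.INTER_CUBIC))
for n,z in [('nest',0),('nest_floor',.01),('cartridge',s['ee_pos'][2]-.156)]:
    for x in bot.place_of('wrist',n)[:2]: print(n,np.round(x['at'],1),round(x['confidence'],2),onz('wrist',x['at'],z))
"
```

```text
t: 21.58
ee_pos: [0.5152, 0.0564, 0.3069]
eef_rot: [-1.168, 1.233, 1.169]
wrist_force: [-0.0, 0.2, -3.5]
grip_width: 0.0148
t: 21.95
ee_pos: [0.5151, 0.0555, 0.3067]
eef_rot: [-1.168, 1.235, 1.169]
wrist_force: [-1.3, -0.4, -3.2]
grip_width: 0.0146
[0.51508801 0.05553551 0.30668401] [ 7.87978207e-04  4.70975307e-01 -3.03805591e-01  1.79013405e+00
  1.73017423e-01  9.06527001e-01  1.13680335e+00] [-1.29410709 -0.44023305 -3.19798567]
nest [248.6 102.8] 0.68 [0.45368765 0.05524977 0.        ]
nest_floor [246.1  99.8] 0.89 [0.44957167 0.05230919 0.01      ]
cartridge [256.3 171. ] 0.58 [0.51145316 0.06027675 0.15068401]
cartridge [495.2 187.9] 0.52 [0.54037102 0.28373439 0.15068401]
```

View pics/w11b.png

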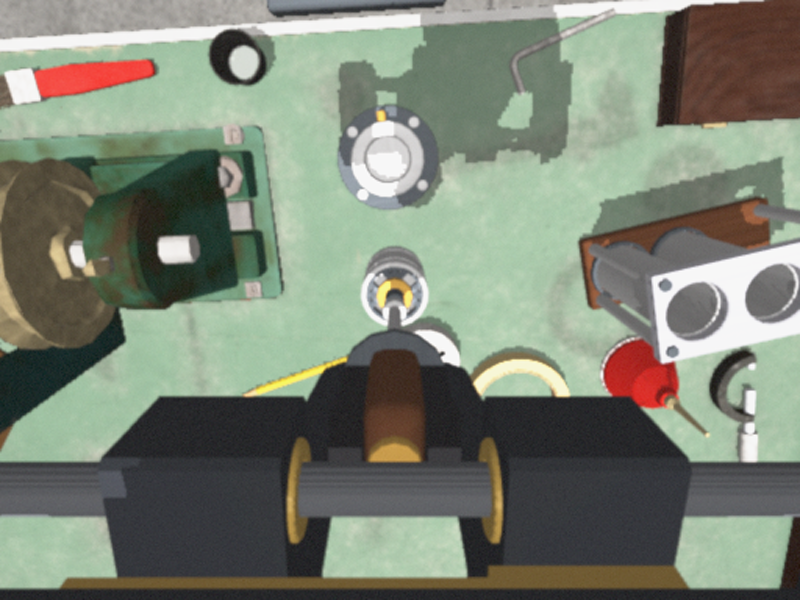

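```bash
python3 -c "
from h import *
im=cv2.imread('pics/w11.png')
def v(cx,cy,z,W,s):
    a=rect('wrist',im,cx-W,cx+W,cy-W,cy+W,z,s); n=a.shape[0]//2
    cv2.line(a,(0,n),(2*n,n),(0,255,0),1); cv2.line(a,(n,0),(n,2*n),(0,255,0),1); return cv2.resize(a,(390,390))
a=v(.454,.053,.03,.035,5571); b=v(.454,.053,.01,.045,4333); c=v(.5151,.0555,.199,.025,7800); d=v(.5151,.0555,.151,.025,7800)
cv2.imwrite('pics/w11x.png',np.hstack([a,b])); cv2.imwrite('pics/w11y.png',np.hstack([c,d]))
"
```

```text
(no output)
```

View pics/w11x.png

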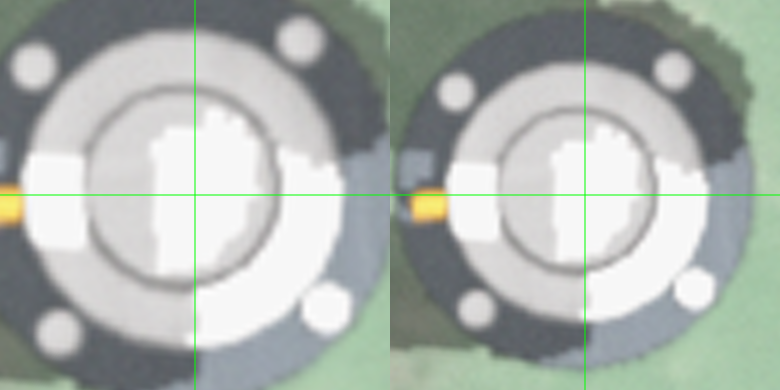

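View pics/w11y.png

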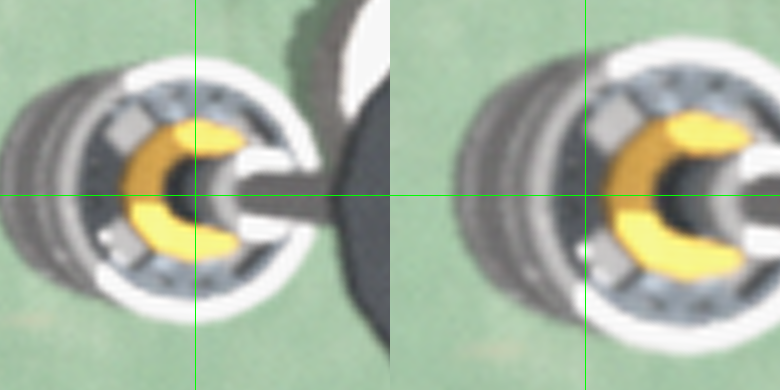

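```bash
python3 -m creep '[[-0.012,0,0,0,1],[-0.02,-0.001,0,0,1],[-0.018,-0.001,-0.005,0,1],[-0.0123,0,-0.015,0,1],[0,0,-0.02,0,1],[0,0,-0.02,0,1],[0,0,-0.02,0,1],[0,0,-0.014,0,1],[0,0,-0.008,0,1],[0,0,-0.004,0,1]]'; python3 -m creep '[[0,0,0,0,1],[0,0,0,0,1],[0,0,0,0,1],[0,0,0,0,1]]';  python3 -c "
from h import *
s=bot.state();print(s['ee_pos'],s['wrist_force'])
im=save('wrist','w12');cv2.imwrite('pics/w12c.png',cv2.resize(im[90:260,150:350],None,fx=3.9,fy=3.9,interpolation=cv2.INTER_CUBIC))
im=save('scene','s12');cv2.imwrite('pics/s12c.png',cv2.resize(im[150:260,180:320],None,fx=5,fy=5,interpolation=cv2.INTER_CUBIC))
im=save('top','t12');cv2.imwrite('pics/t12c.png',cv2.resize(im[150:260,180:320],None,fx=5,fy=5,interpolation=cv2.INTER_CUBIC))
"
```

```text
t: 23.4
ee_pos: [0.4526, 0.0531, 0.2007]
eef_rot: [-1.168, 1.235, 1.168]
wrist_force: [-0.5, 0.3, -2.7]
grip_width: 0.0147
t: 23.9
ee_pos: [0.4529, 0.0531, 0.2009]
eef_rot: [-1.168, 1.235, 1.168]
wrist_force: [-0.8, 1.3, -4.0]
grip_width: 0.0151
[0.45290298 0.05309753 0.20094508] [-0.78222846  1.34195311 -4.01786503]
```

View pics/w12c.png

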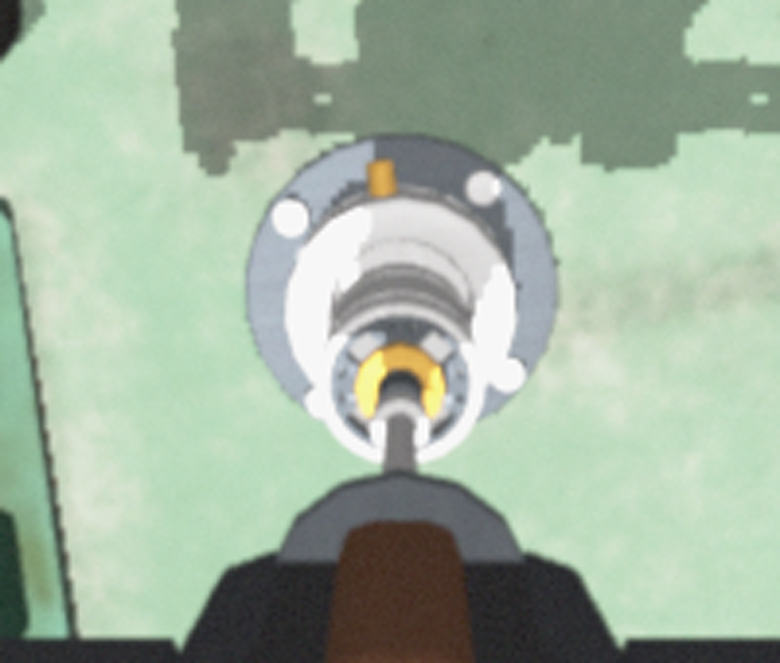

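View pics/s12c.png

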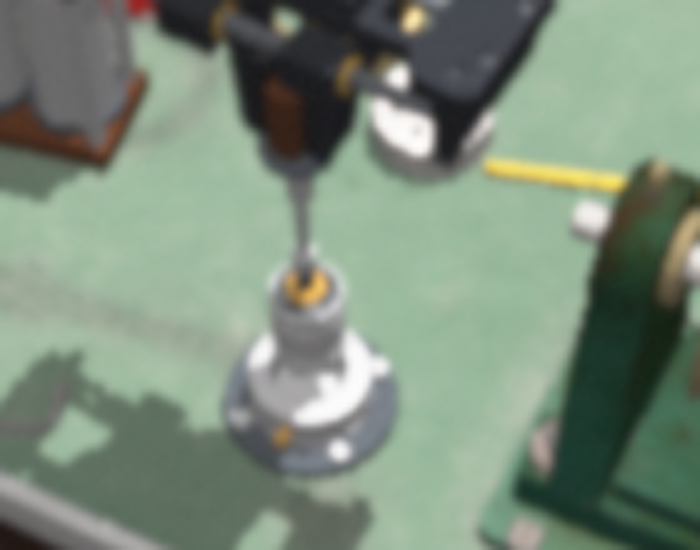

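```bash
python3 -c "
from h import *
im=cv2.imread('pics/w12.png'); T=[.4528,.0531,.2008]
print(proj('wrist',T))
def v(cx,cy,z,W,s):
    a=rect('wrist',im,cx-W,cx+W,cy-W,cy+W,z,s); n=a.shape[0]//2
    cv2.line(a,(0,n),(2*n,n),(0,255,0),1); cv2.line(a,(n,0),(n,2*n),(0,255,0),1); return cv2.resize(a,(390,390))
a=v(.4528,.0531,.03,.035,5571); c=v(.4528,.0531,.093,.025,7800); 
cv2.imwrite('pics/w12x.png',np.hstack([a,c]))
"
```

```text
[250.15208161 250.85356183]
```

View pics/w12x.png

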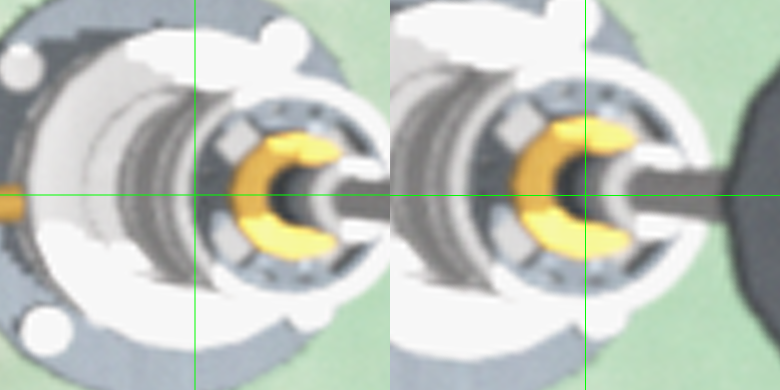

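```bash
python3 -m creep '[[-0.0007,0.0003,-0.004,0,1],[0,0,-0.004,0,1],[0,0,-0.003,0,1],[0,0,-0.002,0,1],[0,0,0,0,1],[0,0,0,0,1]]'; python3 -m creep '[[0,0,-0.001,0,1],[0,0,-0.001,0,1],[0,0,0,0,1],[0,0,0,0,1]]'; python3 -m creep '[[0,0,-0.001,0,1],[0,0,-0.001,0,1],[0,0,0,0,1],[0,0,0,0,1]]'
```

```text
t: 24.8
ee_pos: [0.4522, 0.0534, 0.1878]
eef_rot: [-1.168, 1.235, 1.168]
wrist_force: [-0.8, 0.0, -3.2]
grip_width: 0.0151
t: 25.3
ee_pos: [0.4521, 0.0534, 0.1857]
eef_rot: [-1.168, 1.235, 1.168]
wrist_force: [0.2, -0.6, -3.9]
grip_width: 0.0144
t: 25.8
ee_pos: [0.4521, 0.0534, 0.1837]
eef_rot: [-1.168, 1.235, 1.168]
wrist_force: [0.1, 0.4, -3.6]
grip_width: 0.0146
```

```bash
python3 -m creep '[[0,0,-0.001,0,1],[0,0,-0.001,0,1],[0,0,0,0,1],[0,0,0,0,1]]'; python3 -m creep '[[0,0,-0.0015,0,1],[0,0,-0.0015,0,1],[0,0,0,0,1],[0,0,0,0,1]]'
```

```text
t: 26.3
ee_pos: [0.4521, 0.0534, 0.1817]
eef_rot: [-1.168, 1.235, 1.168]
wrist_force: [-0.8, 0.7, -2.5]
grip_width: 0.0149
t: 26.8
ee_pos: [0.4521, 0.0534, 0.1787]
eef_rot: [-1.168, 1.235, 1.168]
wrist_force: [0.4, -0.4, -3.0]
grip_width: 0.0146
```

Sliding in freely; on toward the floor (expected TCP ≈0.166).

```bash
python3 -m creep '[[0,0,-0.002,0,1],[0,0,-0.002,0,1],[0,0,0,0,1],[0,0,0,0,1]]'; python3 -m creep '[[0,0,-0.002,0,1],[0,0,-0.002,0,1],[0,0,0,0,1],[0,0,0,0,1]]';python3 -m creep '[[0,0,-0.001,0,1],[0,0,-0.001,0,1],[0,0,0,0,1],[0,0,0,0,1]]'; python3 -m creep '[[0,0,-0.001,0,1],[0,0,-0.001,0,1],[0,0,0,0,1],[0,0,0,0,1]]'
```

```text
t: 27.3
ee_pos: [0.4521, 0.0534, 0.1747]
eef_rot: [-1.168, 1.235, 1.168]
wrist_force: [-0.6, -0.9, -2.3]
grip_width: 0.0147
t: 27.8
ee_pos: [0.4521, 0.0534, 0.1707]
eef_rot: [-1.168, 1.235, 1.168]
wrist_force: [0.1, 0.8, -4.0]
grip_width: 0.0148
t: 28.3
ee_pos: [0.4521, 0.0534, 0.1687]
eef_rot: [-1.168, 1.235, 1.168]
wrist_force: [0.2, 0.9, -3.1]
grip_width: 0.0148
t: 28.8
ee_pos: [0.4521, 0.0534, 0.1667]
eef_rot: [-1.168, 1.235, 1.168]
wrist_force: [0.9, 0.2, -2.9]
grip_width: 0.0146
```

```bash
python3 -m creep '[[0,0,-0.001,0,1],[0,0,0,0,1],[0,0,0,0,1]]'; python3 -m creep '[[0,0,-0.001,0,1],[0,0,0,0,1],[0,0,0,0,1]]';python3 -m creep '[[0,0,-0.001,0,1],[0,0,0,0,1],[0,0,0,0,1]]'
```

```text
t: 29.18
ee_pos: [0.4522, 0.0534, 0.1658]
eef_rot: [-1.168, 1.235, 1.168]
wrist_force: [0.8, -0.7, -1.4]
grip_width: 0.0151
t: 29.55
ee_pos: [0.4523, 0.0535, 0.1649]
eef_rot: [-1.168, 1.235, 1.168]
wrist_force: [-0.3, 0.1, 1.1]
grip_width: 0.0145
t: 29.92
ee_pos: [0.4523, 0.0534, 0.1638]
eef_rot: [-1.168, 1.235, 1.168]
wrist_force: [-0.5, -0.5, 3.2]
grip_width: 0.015
```

```bash
python3 -m creep '[[0,0,0,0.1,1],[0,0,0,0.15,1],[0,0,0,0.15,1],[0,0,0,0.15,1],[0,0,0,0.15,1],[0,0,0,0.085,1],[0,0,0,0,1],[0,0,0,0,1]]'; python3 -c "
from h import *
from scipy.spatial.transform import Rotation as Ro
s=bot.state(); M=Ro.from_rotvec(s['eef_rot']).as_matrix(); print(np.degrees(np.arctan2(M[1,2],M[0,2])),s['wrist_force'],s['moment'],s['joint_positions'][6])"
python3 -m creep '[[0,0,0.001,0,1],[0,0,0.001,0,1],[0,0,0,0,1],[0,0,0,0,1]]'; python3 -m creep '[[0,0,0.001,0,1],[0,0,0.001,0,1],[0,0,0,0,1],[0,0,0,0,1]]'
```

```text
t: 30.92
ee_pos: [0.4522, 0.0536, 0.1638]
eef_rot: [-1.722, 0.772, 1.722]
wrist_force: [0.0, 0.5, 3.7]
grip_width: 0.0149
131.7077040093726 [0.02417431 0.49832534 3.70835536] [ 0.2873864   0.07440826 -0.01955886] 1.4990751373207818
t: 31.42
ee_pos: [0.4521, 0.0535, 0.1657]
eef_rot: [-1.723, 0.771, 1.723]
wrist_force: [0.8, 1.0, 2.2]
grip_width: 0.0148
t: 31.92
ee_pos: [0.4518, 0.0531, 0.1675]
eef_rot: [-1.722, 0.772, 1.723]
wrist_force: [-0.6, 0.2, -1.3]
grip_width: 0.0146
```

```bash
python3 -m creep '[[0,0,0.001,0,1],[0,0,0.001,0,1],[0,0,0,0,1],[0,0,0,0,1]]'; python3 -m creep '[[0,0,0.001,0,1],[0,0,0.001,0,1],[0,0,0,0,1],[0,0,0,0,1]]'; python3 -m creep '[[0,0,0.002,0,1],[0,0,0.002,0,1],[0,0,0.002,0,1],[0,0,0,0,1],[0,0,0,0,1]]'; python3 -c "
from h import *
im=save('wrist','w13');cv2.imwrite('pics/w13c.png',cv2.resize(im[90:260,150:350],None,fx=3.9,fy=3.9,interpolation=cv2.INTER_CUBIC))"
```

```text
t: 32.42
ee_pos: [0.4521, 0.0534, 0.1698]
eef_rot: [-1.723, 0.771, 1.723]
wrist_force: [-0.2, -0.0, -1.3]
grip_width: 0.0148
t: 32.92
ee_pos: [0.4521, 0.0534, 0.1718]
eef_rot: [-1.723, 0.771, 1.723]
wrist_force: [-0.1, -1.6, -1.1]
grip_width: 0.0145
t: 33.55
ee_pos: [0.4521, 0.0534, 0.1777]
eef_rot: [-1.723, 0.771, 1.723]
wrist_force: [0.3, -1.1, -0.9]
grip_width: 0.0149
```

View pics/w13c.png

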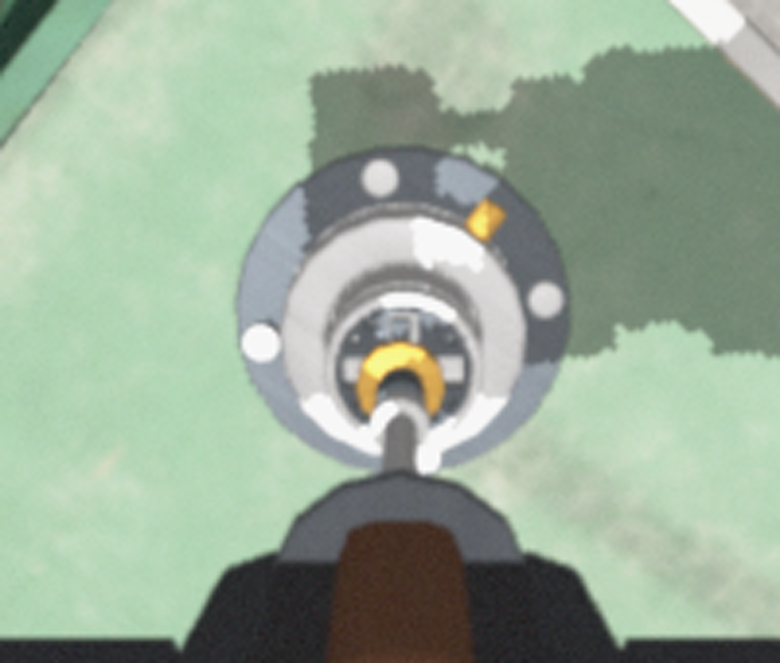

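```bash
python3 -m creep '[[0,0,0.02,0,1],[0,0,0.03,0,1],[0,0,0.03,0,1],[0,0,0.02,0,1],[0,0,0.005,0,1],[0.008,0.03,0,0,1],[0.012,0.04,0,0,1],[0.012,0.04,0,0,1],[0.012,0.04,0,-0.08,1],[0.012,0.04,0,0,1]]'; python3 -m creep '[[0.012,0.04,0,0,1],[0.008,0.03,0,0,1],[0.006,0.02,0,0,1],[0.0025,0.0103,0,0,1],[0,0,0,0,1],[0,0,0,0,1],[0,0,0,0,1],[0,0,0,0,1]]';  python3 -c "
from h import *
s=bot.state();print(s['ee_pos'],s['wrist_force'])
im=save('wrist','w14');cv2.imwrite('pics/w14c.png',cv2.resize(im[90:260,150:350],None,fx=3.9,fy=3.9,interpolation=cv2.INTER_CUBIC))
W=.03;a=rect('wrist',im,.5366-W,.5366+W,.3437-W,.3437+W,.135,6500);b=rect('wrist',im,s['ee_pos'][0]-W,s['ee_pos'][0]+W,s['ee_pos'][1]-W,s['ee_pos'][1]+W,s['ee_pos'][2]-.1138,6500)
for k in (a,b): cv2.line(k,(0,195),(389,195),(0,255,0),1); cv2.line(k,(195,0),(195,389),(0,255,0),1)
cv2.imwrite('pics/w14x.png',np.hstack([a,b]))"
```

```text
t: 34.85
ee_pos: [0.5079, 0.2443, 0.2815]
eef_rot: [-1.669, 0.831, 1.67]
wrist_force: [0.8, -0.6, -1.1]
grip_width: 0.0145
t: 35.85
ee_pos: [0.5368, 0.343, 0.2829]
eef_rot: [-1.669, 0.829, 1.668]
wrist_force: [0.4, -0.3, -1.3]
grip_width: 0.0151
[0.5367662  0.34302648 0.28291709] [ 0.4178618  -0.26775387 -1.33189847]Traceback (most recent call last):
  File "<string>", line 7, in <module>
    cv2.imwrite('pics/w14x.png',np.hstack([a,b]))
                                ~~~~~~~~~^^^^^^^
    return _nx.concatenate(arrs, 1, dtype=dtype, casting=casting)
           ~~~~~~~~~~~~~~~^^^^^^^^^^^^^^^^^^^^^^^^^^^^^^^^^^^^^^^
ValueError: all the input array dimensions except for the concatenation axis must match exactly, but along dimension 0, the array at index 0 has size 390 and the array at index 1 has size 389
```

View pics/w14c.png

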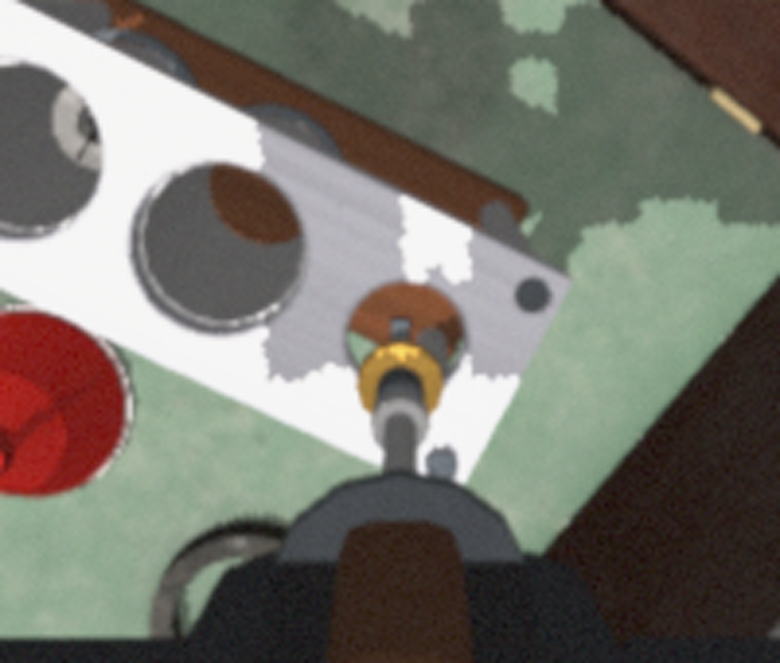

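```bash
python3 -c "
from h import *
print(onz('wrist',(150+406.5/3.9,90+341/3.9),.135)+[.0008,-.0006,0])"
```

```text
[0.53672707 0.34512174 0.135     ]
```

```bash
python3 -m creep '[[0,0.0013,-0.008,0,1],[0,0,-0.016,0,1],[0,0,-0.016,0,1],[0,0,-0.016,0,1],[0,0,-0.016,0,1],[0,0,-0.016,0,1],[0,0,-0.016,0,1],[0,0,-0.012,0,1],[0,0,-0.006,0,1],[0,0,0,0,1]]'; python3 -m creep '[[0,0,-0.001,0,1],[0,0,0,0,1],[0,0,0,0,1]]'; python3 -c "
from h import *
s=bot.state();print(s['ee_pos'],s['wrist_force'])
im=save('wrist','w15');cv2.imwrite('pics/w15c.png',cv2.resize(im[120:300,150:350],None,fx=3.3,fy=3.3,interpolation=cv2.INTER_CUBIC))"
```

```text
t: 37.15
ee_pos: [0.5365, 0.345, 0.1605]
eef_rot: [-1.669, 0.829, 1.67]
wrist_force: [-0.1, -0.9, -1.5]
grip_width: 0.015
t: 37.52
ee_pos: [0.5367, 0.3451, 0.1601]
eef_rot: [-1.669, 0.828, 1.669]
wrist_force: [0.2, 0.4, -1.2]
grip_width: 0.0146
[0.53674756 0.34509692 0.16007099] [ 0.20393014  0.37299379 -1.16116881]
```

View pics/w15c.png

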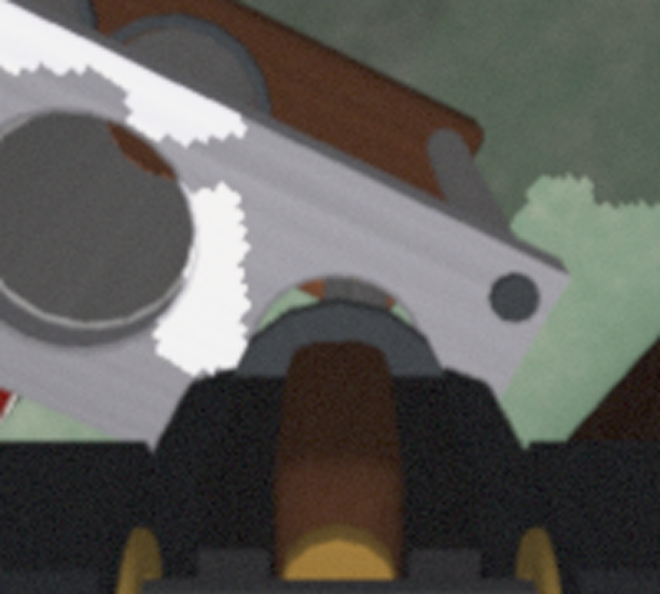

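```bash
python3 -m creep '[[0,-0.0003,-0.003,0,1],[0,0,-0.003,0,1],[0,0,0,0,1],[0,0,0,0,1]]'; python3 -m creep '[[0,0,-0.003,0,1],[0,0,-0.003,0,1],[0,0,0,0,1],[0,0,0,0,1]]'; python3 -m creep '[[0,0,-0.002,0,1],[0,0,-0.001,0,1],[0,0,0,0,1],[0,0,0,0,1]]'; python3 -m creep '[[0,0,-0.001,0,1],[0,0,0,0,1],[0,0,0,0,1]]'
```

```text
t: 38.08
ee_pos: [0.5366, 0.3447, 0.1537]
eef_rot: [-1.669, 0.829, 1.669]
wrist_force: [-0.2, -0.2, -1.6]
grip_width: 0.0143
t: 38.58
ee_pos: [0.5366, 0.3447, 0.1477]
eef_rot: [-1.669, 0.829, 1.669]
wrist_force: [-0.2, 0.1, -0.7]
grip_width: 0.0146
t: 39.08
ee_pos: [0.5366, 0.3447, 0.1448]
eef_rot: [-1.669, 0.829, 1.669]
wrist_force: [0.2, 0.3, -1.0]
grip_width: 0.0146
t: 39.45
ee_pos: [0.5366, 0.3447, 0.1438]
eef_rot: [-1.669, 0.829, 1.669]
wrist_force: [0.2, -0.4, -1.3]
grip_width: 0.0147
```

```bash
python3 -m creep '[[0,0,-0.0007,0,1],[0,0,0,0,1],[0,0,0,0,1]]'; python3 -m creep '[[0,0,0,0,0.5],[0,0,0,0,0.3],[0,0,0,0,0],[0,0,0,0,-0.5],[0,0,0,0,-1],[0,0,0,0,-1],[0,0,0,0,-1],[0,0,0,0,-1]]'
```

```text
t: 39.83
ee_pos: [0.5366, 0.3447, 0.1437]
eef_rot: [-1.669, 0.828, 1.669]
wrist_force: [-1.3, -1.1, 6.2]
grip_width: 0.015
t: 40.83
ee_pos: [0.5366, 0.3447, 0.1431]
eef_rot: [-1.669, 0.829, 1.669]
wrist_force: [-0.7, 0.7, 0.2]
grip_width: 0.0874
```

Flange contact was clear (6 N on the rack), and the key is released. Going straight up and inspecting.

```bash
python3 -m creep '[[0,0,0.01,0,-1],[0,0,0.03,0,-1],[0,0,0.03,0,-1],[0,0,0.03,0,-1],[0,0,0.03,0,-1],[0,0,0.02,0,-1],[-0.03,-0.05,0,0,-1],[-0.03,-0.05,0,0,-1],[0,0,0,0,-1],[0,0,0,0,-1]]'; python3 -m creep '[[0,0,0,0,-1],[0,0,0,0,-1]]'; python3 -c "
from h import *
im=save('wrist','w16');cv2.imwrite('pics/w16b.png',cv2.resize(im,(800,600),interpolation=cv2.INTER_CUBIC))
im=save('scene','s16');cv2.imwrite('pics/s16c.png',cv2.resize(im[90:260,110:310],None,fx=3.9,fy=3.5,interpolation=cv2.INTER_CUBIC))
im=save('top','t16');cv2.imwrite('pics/t16c.png',cv2.resize(im[140:250,120:300],None,fx=4.4,fy=4.4,interpolation=cv2.INTER_CUBIC))"
```

```text
t: 42.08
ee_pos: [0.4772, 0.2454, 0.2941]
eef_rot: [-1.669, 0.826, 1.668]
wrist_force: [-0.1, 0.4, -0.1]
grip_width: 0.0883
t: 42.32
ee_pos: [0.477, 0.2459, 0.2931]
eef_rot: [-1.669, 0.827, 1.67]
wrist_force: [0.3, 0.3, 1.1]
grip_width: 0.0883
```

View pics/w16b.png

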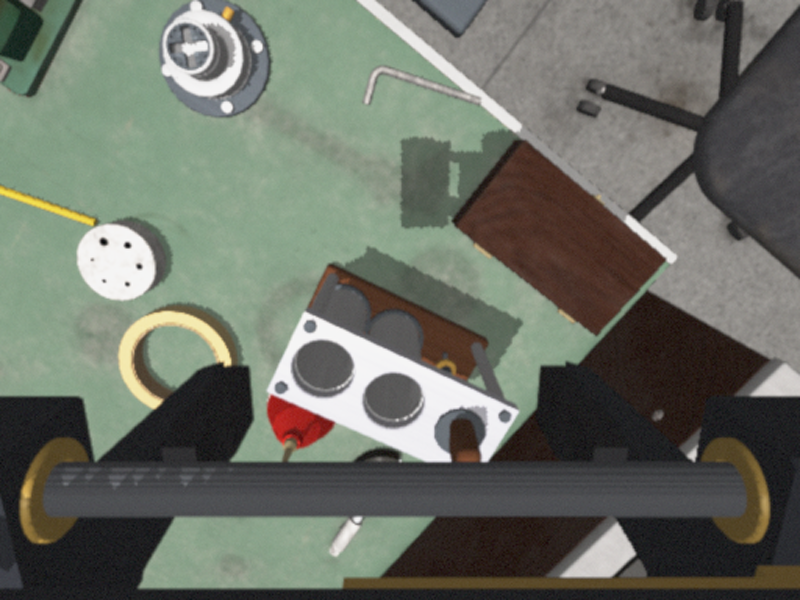

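View pics/s16c.png

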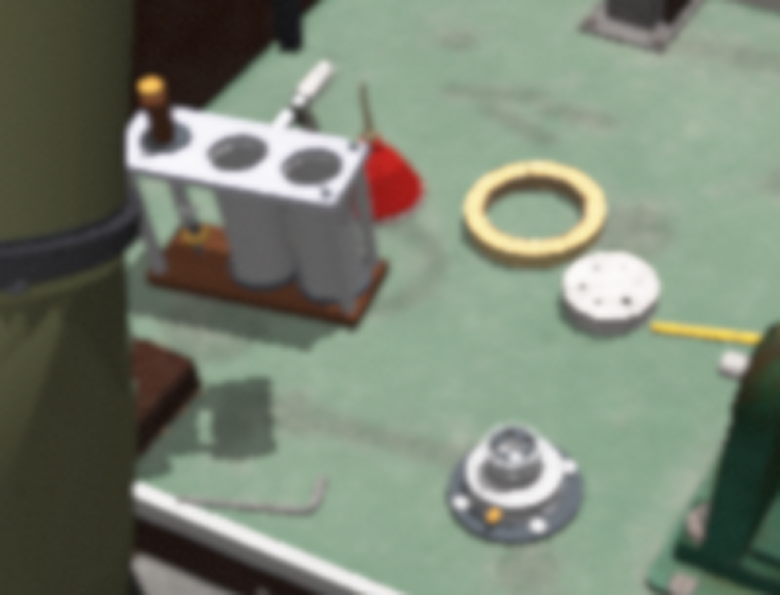

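View pics/t16c.png

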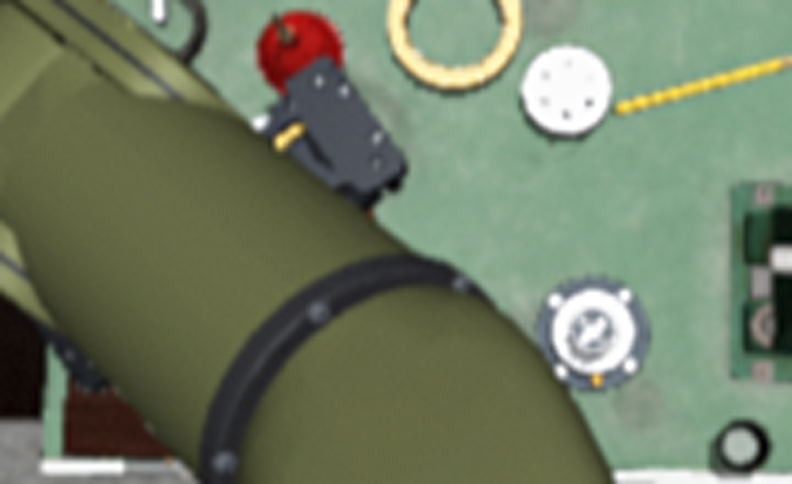

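The key hangs upright in its hole with the flange on the plate (top-left of the scene crop, ~(155,115)). The cartridge stands upright in the nest at (513,455), and the bystanders look unmoved. Handing in.

```bash
python3 -c "
from station import bot
print(bot.finish_job(), bot.state()['t'])"
```

```text
the job is handed in; nothing more can be done
the job is handed in; nothing more can be done
```

I fetched the cartridge out of the middle well with the key, seated it upright in the nest, freed the key and hung it back in its own hole. The job was handed in at about 42 s of the 70 s allowed.

- **Pick-up:** I read the slot angle from the wrist camera, so the lugs dropped straight into the slots without a search. I pressed the collar to about 5–7 N, turned the key 45° to lock it, and lifted. The wrist force then showed the cartridge's weight on the key.
- **Seating:** The cartridge slid into the nest with no side load. It met the floor at the expected height (TCP about 0.166 m), so it is fully home. I turned the key back, and it came out of the slots with only its own weight on the wrist.
- **Forces:** The push on the cartridge stayed at about 7 N or less. The largest force I saw was about 7 to 8 N, the key's flange landing on the rack.
- **Last checks:** The wrist and scene pictures show the key upright with its flange on the plate, and the cartridge upright in the nest with its slots visible. The collet's well and the other things round about look undisturbed, and the gripper is clear of everything.
- **What disagreed:** The wrist camera's calibration was about 1 mm off against the TCP. One early picture, taken while the arm was still settling, was up to 2–3 mm out. I corrected for both by comparing key and target in the same picture. In the last top picture the arm hid the rack, so the key's final state was not checked from there.

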